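Change the bayonet capping tool over from wide caps to small caps

ROBOT

A 6-joint arm with a two-finger parallel gripper is mounted at the origin on a cart in front of the work surface, level with it; the furniture and walls round the work are solid. World frame = base frame: x ahead of the robot, y to its left, z up, the work surface at z = 0. Lengths are in m, angles in rad, forces in N, time in s.
With the tool pointing down it reaches from about 0.25 to 0.775 m from the base axis. Payload 4 kg.
Tool frame: the origin (TCP) lies on the centre line of the jaws, within the pads' length; the fingertips stand 8 mm ahead of it and the grasp point (between the pads) lies 11 mm behind it; z points along the fingers, y is the direction in which the jaws open and shut (so a half turn about z gives the same grasp; the last joint's range is limited). The gripper opens to 94 mm and grips with 3 to 60 N. Pads are 16 mm wide; open, the fingers measure 119 mm over their backs; the gripper's body (75 mm by 177 mm) begins 78 mm behind the grasp point.
Start: joints at [1.218, 0.087, 1.371, -0, 1.684, -0.103], TCP at [0.136, 0.533, 0.214] pointing down, gripper open.
Joint ranges: [-3.1, 3.1], [-0.76, 2.03], [0.27, 2.55], [-1.08, 4.22], [0.17, 2.65], [-2.57, 2.57]. Speed limits (rad/s): [2.79, 2.79, 3.14, 3.14, 3.14, 3.14].

INTERFACE

Orientations are given as [roll, pitch, yaw] about the fixed x, y, z axes, in that order (R = Rz(yaw) Ry(pitch) Rx(roll)).
In Python, from bench import * gives the robot as it stands.
- The arm moves only by the tool step_arm, never from a script. Its argument "steps" is a list of rows, each an object of numbers: "jaw": the opening, from 0 (shut) to 1 (fully open); "tx", "ty", "tz": the shift along the tool's x, y, z in m; "ax", "ay", "az": the turn, a rotation vector about the tool's x, y, z in rad. In form: [{"jaw": .., "tx": .., "ty": .., "tz": .., "ax": .., "ay": .., "az": ..}, ...]. A call has 1 to 8 rows; each row is the pose to reach, as a shift and turn from the pose measured when the call began, along the tool's axes at that moment; what a row does not reach only later rows make up. A row lasts 1/10 s, in which the tool goes at most 50 mm and 8.59 degrees, less where a joint would pass 70% of its speed; a pose out of reach is approached as far as the arm can. A call with a gripper value outside its range is refused whole. The fingers move at their own pace and stop on an object; the grip force is fixed at half the most. Time passes only in rows, so rows that repeat a pose let the fingers close. It gives the time, the measured TCP pose, the force and the opening at its end, in the units of the state.
- get_obs(): the state, without advancing time (a new reading comes with each control period).
- snapshot(name): name is "scene" or "side" or "wrist"; returns (picture, depth): 480x640x3 uint8, red, green, blue; 480x640 float32, m along the optical axis (not along the pixel's ray), 0 where there is no reading.
- camera_model(name): a dict with "intrinsics" (3x3 intrinsics, pixels), "origin" and "orientation" of the camera in the world. Camera axes: x right, y down, z forward; pixel columns grow to the right and rows downward; lengths in m; the calibration is good to about 2 mm. A picture is of the moment at which its call begins: read the wrist's pose just before it. camera_model takes no time and is no camera call; for the wrist camera it gives the pose at the moment of the call.
- close_job(): hands the job in, once; it reports no verdict.
Trained networks look in the newest picture that a camera, given by its name, has taken for a name from the list of things; names that differ only in an ending like _2 or _b are one class to them, and where a whole thing is asked for, a point or a joint stands for the part that bears it (a point fixed in the world has none). Each returns a list of dicts, best first, with "confidence" (0 to 1); they miss things now and then, are a little off and sometimes report something else, mostly with a low value. They report only what shows in the picture. A call takes as long as a camera call. They do not tell look-alikes from the thing itself.
- silhouettes(camera, query): "pixels" (480x640 bool, what is visible of it) and "rect" ([left, top, right, bottom] in pixels, round what is visible of it).
The state is a dict: "time": time; "joint_positions": joint angles; "qvel": joint speeds; "joint_torque": joint torques, N m; "tool_pos": TCP position; "ee_rot": TCP orientation; "wrist_force": force on the tool from outside, world axes, zero at the start; "wrist_torque": the same for the moment, N m; "width": finger opening in m.
Only numpy, scipy, OpenCV 4.12 (cv2) and the standard library are available. Lean on these libraries where they do the work, as an engineer would, in place of code of your own. Each camera call takes 0.05 s, during which the arm holds its last target. There are 200 camera calls.

TASK

Change the capping tool on the bayonet base over from wide caps to small caps: the riser belongs on the base and the small-cap nest on top of the riser, each seated fully and locked with its quarter turn clockwise to the stop, and the wide-cap nest, now locked in the base, belongs upright in the recess of the storage block that the small-cap nest stands in. Both storage blocks are taken at the start, so stand a part aside on a free spot of the bench on the way. Set the parts down rather than dropping them, do not tip them over, and leave the label roll, the gauge and the loose black cap where they are.

Things in the scene. Friction and masses are not known exactly. Their poses are not given: they have to be found in the camera images.
- bayonet_base: Fixed plate 110x90 mm with a round boss d62, top at z 28: bayonet socket d46, 16 deep, lips on its +-x (34 apart), entry gaps on +-y. x axis: line of the lips and of two dark marks, 45 deg to the plate's edges. A part enters with its x along base y (+-10 deg), drops till seated (part origin at z 13), locks by 90 deg clockwise from above, to a stop, x along base x. Origin: underside centre.
- wide_nest: Grey nest, 55 mm high, d58, pocket d39 on top; flats 52 apart from 15 above the origin to the top, parallel to its x axis: grip there, along its y. Foot (15 high, same on all parts): neck d28, lugs on +-x, 41 over the ends, cone d40 under the seat: centres itself from 2 mm off. Starts locked in the base; free it: 90 deg anticlockwise, lift 20. Origin: centre of foot underside.
- small_nest: Grey nest, 59 mm high: collar d58 (15 to 25 above the origin), above it a slimmer head d42 with pocket d26; the head's flats are 38 apart, parallel to its x axis: grip there, along its y. Same foot with lugs on +-x. Starts in the recess block. Origin: centre of foot underside, z up.
- riser: Aluminium riser, 65 mm high, d58, with a groove, hole d16 through; flats 52 apart from 15 up to the top, parallel to its x axis: grip there, along its y. Same foot, lugs on +-x. On top the same socket as in the base: a nest enters with x along riser y, seats with its origin 50 above the riser's, locks 90 deg clockwise with flats in line. Starts over the dowel. Origin: centre of foot underside.
- recess_block: Fixed plywood block 92x92x20 mm with a round recess d60, 6 deep, in its top: storage place for one nest, whose foot stands in the recess (nest origin 14 above this origin). Holds the small-cap nest at the start. Origin: underside centre, z up.
- dowel_block: Fixed plywood block 92x92x20 mm with an upright wooden dowel d10, 30 high, in its middle: storage place of the riser, which starts over the dowel with its origin 20 above this origin; lift it straight up by 35 or more. Origin: underside centre, z up.
- label_roll: Bystander: white roll of labels on end, 68 mm in diameter, 60 high. Origin: underside centre.
- gauge_block: Bystander: steel gauge block 30x60x22 mm with a knob on top, 42 high. Origin: underside centre.
- flip_cap: Bystander: loose black bottle cap lying on the bench, 37 mm in diameter, 33 high. Origin: underside centre. Mind, to the left behind it, the fixed green hand press: its lever with a red ball overhangs the bench, the ball at about x 0.68, y 0.07, z 0.43 m; swing the arm past it well drawn back.
Not all that is in view belongs to the job. Leave any pink or yellow look-alike of the small_nest alone. Leave any green or purple look-alike of the wide_nest alone.

How it is judged:
By the outcome, as a careful person would: the job done as asked, in the order asked, and still so for the second after the job is handed in, with the robot touching nothing.
It also fails if it takes over 131 s, if anything falls off the work surface, if the arm or the gripper's body presses on something with over 40 N, if the wrist force passes 120 N, or if a joint passes its speed limit or range.

## Working session

There is one attempt and no reset: what is moved stays moved. The work goes in short steps, Python scripts to look and compute and a tool call to move; the robot and the scene stay as the last step left them, time stands still between calls to the robot, and variables do not carry over. Pictures are saved under pics/ and viewed, about 12 in all and at most 16, crops included, and the job is handed in when it is done.

Besides the shell and the picture viewer there is one more tool, called by a JSON object that holds its "method" and its "body", one argument or row to a line. step_arm: Moves the arm, as the interface text tells. Its arguments: {"type":"object","properties":{"steps":{"type":"array"}},"required":["steps"]}

```bash
ls; mkdir -p pics
cat > h.py <<'E'
from bench import *
import numpy as np, cv2
from scipy.spatial.transform import Rotation as R
def snap(n,f=None):
    p,d=snapshot(n)
    if f: cv2.imwrite('pics/'+f,p[:,:,::-1])
    return p,d
def cam(n):
    c=camera_model(n); K=np.array(c["intrinsics"]); o=np.array(c["origin"]); q=np.array(c["orientation"])
    Rm=q if q.shape==(3,3) else (R.from_euler('xyz',q).as_matrix())
    return K,o,Rm
def cloud(n,d):
    K,o,Rm=cam(n)
    v,u=np.mgrid[0:480,0:640]
    P=np.stack([(u-K[0,2])/K[0,0]*d,(v-K[1,2])/K[1,1]*d,d],-1)
    W=P@Rm.T+o
    W[d==0]=np.nan
    return W
def proj(n,X):
    K,o,Rm=cam(n); p=(np.asarray(X)-o)@Rm; p=p@K.T; return p[...,:2]/p[...,2:]
def st():
    s=get_obs(); print(s['time'],np.round(s['tool_pos'],4),np.round(s['ee_rot'],3),np.round(s['wrist_force'],1),round(float(s['width']),4),np.round(s['joint_positions'],3)); return s
E
python3 - <<'E'
from h import *
st()
for n in ['scene','side','wrist']:
    print(n,camera_model(n))
for n in ['scene','side']:
    p,d=snap(n,n+'0.png'); W=cloud(n,d); np.save(n+'W.npy',W)
    for q in ['bayonet_base','wide_nest','small_nest','riser','recess_block','dowel_block','label_roll','gauge_block','flip_cap']:
        for r in silhouettes(n,q):
            w=W[r['pixels']]; w=w[~np.isnan(w[:,0])]
            if len(w): top=w[w[:,2]>np.percentile(w[:,2],98)-.004]; print(n,q,round(r['confidence'],2),np.round(r['rect']),np.round(np.median(w,0),3),'top',np.round((top.min(0)+top.max(0))/2,3),len(w))
E
```

```text
pics
0.0 [0.1358 0.5324 0.2123] [-3.139 -0.     2.892] [ 0.2  0.2 -0.5] 0.0941 [ 1.218  0.088  1.372  0.     1.684 -0.103]
scene {'intrinsics': array([[612.76831504,   0.        , 322.93529309],
       [  0.        , 612.76831504, 245.76250177],
       [  0.        ,   0.        ,   1.        ]]), 'origin': array([-0.16340138, -0.82921152,  1.08721861]), 'orientation': array([-2.36599057,  0.00445703, -0.77686977])}
side {'intrinsics': array([[615.25147826,   0.        , 322.08414938],
       [  0.        , 615.25147826, 233.65681164],
       [  0.        ,   0.        ,   1.        ]]), 'origin': array([0.5082445 , 1.11298107, 0.57512706]), 'orientation': array([-1.98437395,  0.00948285, -3.09967065])}
wrist {'intrinsics': array([[358.71615885,   0.        , 326.36641374],
       [  0.        , 358.71615885, 240.37504345],
       [  0.        ,   0.        ,   1.        ]]), 'origin': array([0.06821814, 0.55006685, 0.38466261]), 'orientation': array([2.90115904e+00, 1.17928421e-03, 1.32053392e+00])}
scene bayonet_base 0.98 [205. 212. 257. 246.] [0.436 0.125 0.01 ] top [0.428 0.113 0
[... 1584 characters left out ...]
op [ 0.506 -0.347  0.075] 457
side small_nest 0.76 [290. 193. 310. 218.] [ 0.625 -0.274  0.037] top [ 0.626 -0.285  0.061] 449
side riser 0.72 [349. 216. 378. 250.] [ 0.478 -0.048  0.068] top [ 0.479 -0.066  0.087] 914
side recess_block 0.85 [326. 195. 372. 218.] [ 0.501 -0.311  0.019] top [ 0.505 -0.339  0.027] 572
side dowel_block 0.68 [336. 241. 387. 269.] [ 0.477 -0.034  0.021] top [ 0.479 -0.059  0.03 ] 977
side label_roll 0.91 [225. 286. 264. 340.] [0.679 0.239 0.047] top [0.682 0.215 0.062] 1885
side gauge_block 0.87 [263. 220. 284. 245.] [ 0.677 -0.148  0.022] top [ 0.68  -0.153  0.043] 314
side flip_cap 0.88 [274. 241. 290. 263.] [ 0.648 -0.042  0.023] top [ 0.649 -0.053  0.036] 282
```

Run:
```python
import cv2
a=cv2.imread('pics/scene0.png')[140:390,190:450]
cv2.imwrite('pics/s1.png',cv2.resize(a,None,fx=2.4*1.0,fy=2.4,interpolation=cv2.INTER_CUBIC))
b=cv2.imread('pics/side0.png')[150:360,200:460]
cv2.imwrite('pics/s2.png',cv2.resize(b,None,fx=2.8,fy=2.8,interpolation=cv2.INTER_CUBIC))
```

```text
(no output)
```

View pics/s1.png

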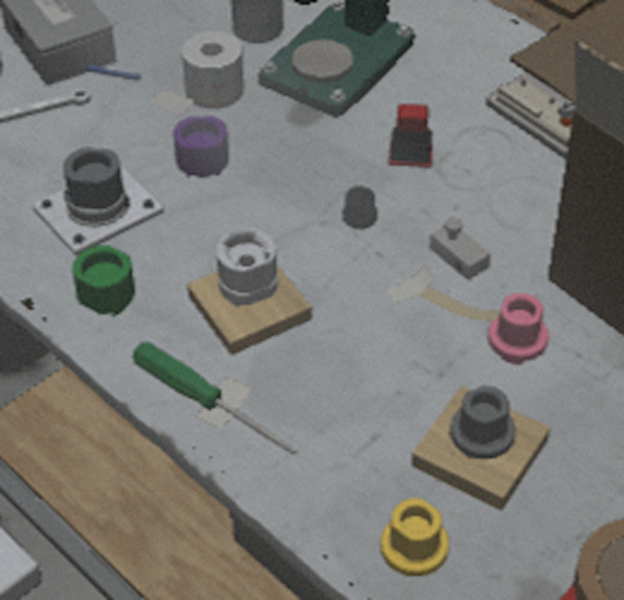

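View pics/s2.png

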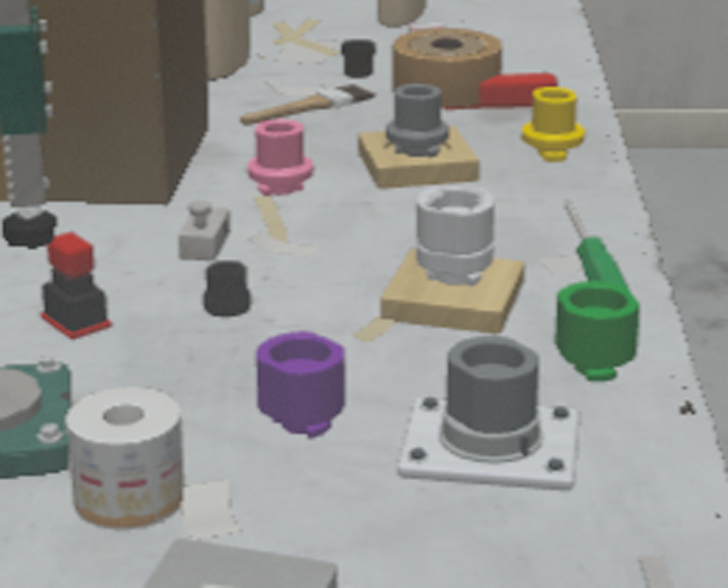

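{"method": "step_arm", "body": {
  "steps": [
    {"jaw":1,"tx":-0.406,"ty":-0.293,"tz":0.0},
    {"jaw":1,"tx":-0.406,"ty":-0.293,"tz":0.0},
    {"jaw":1,"tx":-0.406,"ty":-0.293,"tz":0.0},
    {"jaw":1,"tx":-0.406,"ty":-0.293,"tz":0.0},
    {"jaw":1,"tx":-0.406,"ty":-0.293,"tz":0.0},
    {"jaw":1,"tx":-0.406,"ty":-0.293,"tz":0.0},
    {"jaw":1,"tx":-0.406,"ty":-0.293,"tz":0.0},
    {"jaw":1,"tx":-0.406,"ty":-0.293,"tz":0.0}
  ]
}}

```text
invalid input
```

{"method": "step_arm", "body": {
  "steps": [
    {"jaw":1,"tx":-0.08,"ty":-0.058,"tz":0.0},
    {"jaw":1,"tx":-0.08,"ty":-0.058,"tz":0.0},
    {"jaw":1,"tx":-0.08,"ty":-0.058,"tz":0.0},
    {"jaw":1,"tx":-0.08,"ty":-0.058,"tz":0.0}
  ]
}}

```text
invalid input
```

{"method": "step_arm", "body": {
  "steps": [
    {"jaw":1,"tx":-0.406,"ty":-0.293,"tz":0.0,"ax":0,"ay":0,"az":0},
    {"jaw":1,"tx":-0.406,"ty":-0.293,"tz":0.0,"ax":0,"ay":0,"az":0},
    {"jaw":1,"tx":-0.406,"ty":-0.293,"tz":0.0,"ax":0,"ay":0,"az":0},
    {"jaw":1,"tx":-0.406,"ty":-0.293,"tz":0.0,"ax":0,"ay":0,"az":0},
    {"jaw":1,"tx":-0.406,"ty":-0.293,"tz":0.0,"ax":0,"ay":0,"az":0},
    {"jaw":1,"tx":-0.406,"ty":-0.293,"tz":0.0,"ax":0,"ay":0,"az":0},
    {"jaw":1,"tx":-0.406,"ty":-0.293,"tz":0.0,"ax":0,"ay":0,"az":0},
    {"jaw":1,"tx":-0.406,"ty":-0.293,"tz":0.0,"ax":0,"ay":0,"az":0}
  ]
}}

```text
time: 1.8
tool_pos: [0.3934, 0.2242, 0.2139]
ee_rot: [3.141, 0.001, 2.892]
wrist_force: [0.5, 0.1, -0.2]
width: 0.0938
```

{"method": "step_arm", "body": {
  "steps": [
    {"jaw":1,"tx":-0.08,"ty":-0.058,"tz":0.0,"ax":0,"ay":0,"az":0},
    {"jaw":1,"tx":-0.08,"ty":-0.058,"tz":0.0,"ax":0,"ay":0,"az":0},
    {"jaw":1,"tx":-0.08,"ty":-0.058,"tz":0.0,"ax":0,"ay":0,"az":0},
    {"jaw":1,"tx":-0.08,"ty":-0.058,"tz":0.0,"ax":0,"ay":0,"az":0}
  ]
}}

```text
time: 2.2
tool_pos: [0.4569, 0.1474, 0.2137]
ee_rot: [3.14, -0.0, 2.889]
wrist_force: [-0.5, 0.1, -0.8]
width: 0.094
```

```bash
cat >> h.py <<'E'
def heightmap(W,z0,z1):
    return np.isfinite(W[...,2])&(W[...,2]>z0)&(W[...,2]<z1)
E
python3 - <<'E'
from h import *
st(); p,d=snap('wrist','w1.png'); W=cloud('wrist',d); np.save('w1.npy',W); np.save('w1cam.npy',np.array(cam('wrist'),dtype=object),allow_pickle=True)
print(proj('wrist',[[.457,.148,.068],[.478,-.065,.085]]))
E
```

```text
2.2 [0.4569 0.1474 0.2137] [ 3.14  -0.     2.889] [-0.5  0.1 -0.8] 0.094 [ 1.930e-01 -7.000e-02  1.529e+00  1.000e-03  1.682e+00 -1.125e+00]Traceback (most recent call last):
  File "<stdin>", line 2, in <module>
ValueError: could not broadcast input array from shape (3,3) into shape (3,)
```

View pics/w1.png

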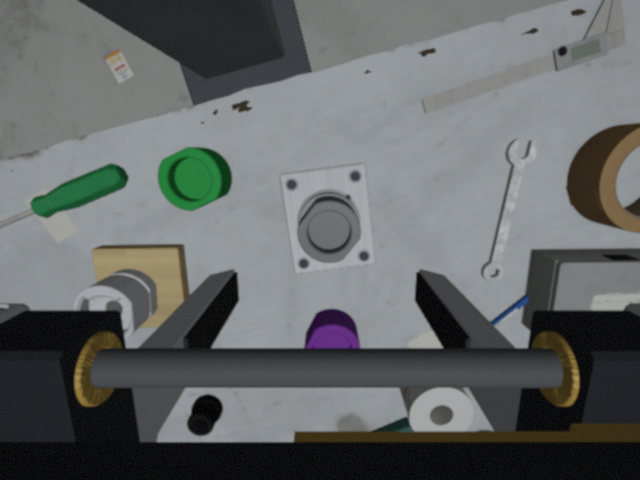

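```bash
cat >> h.py <<'E'
def ortho(p,c,z,half=.06,px=.0003,cm=None,n='wrist'):
    # world-aligned: image right=-y, image up=+x
    K,o,Rm=cm or cam(n)
    m=int(2*half/px); j,i=np.meshgrid(np.arange(m),np.arange(m))
    X=np.stack([c[0]+half-i*px,c[1]+half-j*px,np.full(i.shape,z)],-1)
    q=(X-o)@Rm@K.T; q=(q[...,:2]/q[...,2:]).astype(np.float32)
    return cv2.remap(p,q[...,0],q[...,1],cv2.INTER_CUBIC)
E
python3 - <<'E'
from h import *
p,d=snap('wrist'); W=cloud('wrist',d)
c=[.457,.148]
a=ortho(p,c,.068); b=ortho(p,c,.010,half=.075,px=.000375)
cv2.imwrite('pics/o1.png',np.hstack([a,b])[:,:,::-1])
k=np.hypot(W[...,0]-c[0],W[...,1]-c[1])
for lo,hi in ((.06,.08),(.02,.035),(.003,.018)):
    s=heightmap(W,lo,hi)&(k<.08); w=W[s]; r=cv2.minAreaRect((w[:,:2]*1000).astype(np.float32)); print(lo,np.median(w[:,2]),len(w),r)
E
```

```text
0.06 0.06902546805178683 1745 ((457.8507080078125, 150.2659912109375), (52.21086502075195, 58.058048248291016), 38.16211700439453)
0.02 0.028900479864121087 311 ((441.46435546875, 152.8081817626953), (61.33177947998047, 28.67344093322754), 80.62931823730469)
0.003 0.01128668298145169 5040 ((459.180419921875, 149.91329956054688), (154.37384033203125, 148.70729064941406), 2.545452117919922)
```

View pics/o1.png

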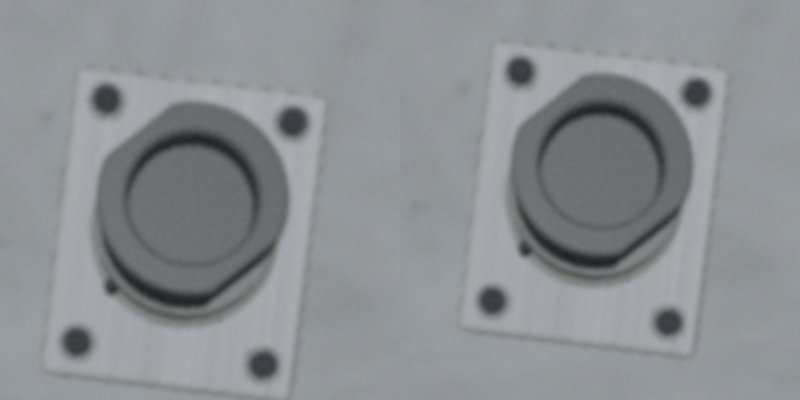

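```bash
cat >> h.py <<'E'
def go(x,y,z,yaw_deg):
    s=st(); Rn=R.from_euler('xyz',s['ee_rot']); Rt=R.from_euler('xyz',[np.pi,0,np.radians(yaw_deg)])
    t=Rn.inv().apply(np.array([x,y,z])-s['tool_pos']); r=(Rn.inv()*Rt).as_rotvec()
    print('t',np.round(t,4),'r',np.round(r,4),'rows',max(np.linalg.norm(t)/.05,np.degrees(np.linalg.norm(r))/8.59))
E
python3 - <<'E'
from h import *
go(.4579,.1503,.043,128.2)
E
```

```text
2.3 [0.456  0.149  0.2139] [3.140e+00 1.000e-03 2.893e+00] [ 0.3 -0.6  0.1] 0.094 [ 1.970e-01 -7.100e-02  1.529e+00  1.000e-03  1.682e+00 -1.125e+00]
t [-0.0014  0.0015  0.1709] r [0.0015 0.     0.6552] rows 4.37055935673555
```

{"method": "step_arm", "body": {
  "steps": [
    {"jaw":1,"tx":0,"ty":0.003,"tz":0.05,"ax":0,"ay":0,"az":0.651},
    {"jaw":1,"tx":0,"ty":0.003,"tz":0.08,"ax":0,"ay":0,"az":0.651},
    {"jaw":1,"tx":0,"ty":0.003,"tz":0.1,"ax":0,"ay":0,"az":0.651},
    {"jaw":1,"tx":0,"ty":0.003,"tz":0.1,"ax":0,"ay":0,"az":0.651},
    {"jaw":1,"tx":0,"ty":0.003,"tz":0.1,"ax":0,"ay":0,"az":0.651},
    {"jaw":1,"tx":0,"ty":0.003,"tz":0.13,"ax":0,"ay":0,"az":0.651},
    {"jaw":1,"tx":0,"ty":0.003,"tz":0.15,"ax":0,"ay":0,"az":0.651},
    {"jaw":1,"tx":0,"ty":0.003,"tz":0.1707,"ax":0,"ay":0,"az":0.651}
  ]
}}

```text
time: 3.1
tool_pos: [0.4559, 0.154, 0.0428]
ee_rot: [3.139, -0.001, 2.245]
wrist_force: [0.2, 0.7, 0.2]
width: 0.0943
```

{"method": "step_arm", "body": {
  "steps": [
    {"jaw":0.4,"tx":0,"ty":0,"tz":0,"ax":0,"ay":0,"az":0},
    {"jaw":0.4,"tx":0,"ty":0,"tz":0,"ax":0,"ay":0,"az":0},
    {"jaw":0.4,"tx":0,"ty":0,"tz":0,"ax":0,"ay":0,"az":0},
    {"jaw":0.4,"tx":0,"ty":0,"tz":0,"ax":0,"ay":0,"az":0},
    {"jaw":0.4,"tx":0,"ty":0,"tz":0,"ax":0,"ay":0,"az":0}
  ]
}}

```text
time: 3.6
tool_pos: [0.4567, 0.1543, 0.044]
ee_rot: [3.137, 0.001, 2.246]
wrist_force: [-0.3, -0.2, -0.0]
width: 0.0571
```

Run:
```python
from h import *
go(.4579,.1503,.043,128.2); print(get_obs()['wrist_torque'])
```

```text
3.6 [0.4567 0.1543 0.044 ] [3.137e+00 1.000e-03 2.246e+00] [-0.3 -0.2 -0. ] 0.0571 [ 2.070e-01  3.300e-02  1.774e+00  1.000e-03  1.331e+00 -4.680e-01]
t [-0.0039 -0.0015  0.001 ] r [0.0041 0.0005 0.008 ] rows 0.08544595071994282
[-0.03757974  0.02556399  0.01313424]
```

{"method": "step_arm", "body": {
  "steps": [
    {"jaw":0.58,"tx":-0.003,"ty":-0.001,"tz":0,"ax":0.003,"ay":0,"az":0},
    {"jaw":0.3,"tx":-0.003,"ty":-0.001,"tz":0,"ax":0.003,"ay":0,"az":0},
    {"jaw":0.3,"tx":-0.003,"ty":-0.001,"tz":0,"ax":0.003,"ay":0,"az":0},
    {"jaw":0.3,"tx":-0.003,"ty":-0.001,"tz":0,"ax":0.003,"ay":0,"az":0},
    {"jaw":0.3,"tx":-0.003,"ty":-0.001,"tz":0,"ax":0.003,"ay":0,"az":0}
  ]
}}

```text
time: 4.1
tool_pos: [0.4584, 0.1509, 0.0446]
ee_rot: [3.14, 0.002, 2.245]
wrist_force: [0.1, -2.3, 4.5]
width: 0.052
```

Run:
```python
from h import *
for i in range(2):
  go(.4579,.1503,.043,128.2); print(get_obs()['wrist_torque']); snap('side')
```

```text
4.1 [0.4584 0.1509 0.0446] [3.140e+00 2.000e-03 2.245e+00] [ 0.1 -2.3  4.5] 0.052 [ 2.010e-01  3.500e-02  1.770e+00 -1.000e-03  1.334e+00 -4.730e-01]
t [-0.0001 -0.0007  0.0016] r [0.0017 0.0019 0.0077] rows 0.05395594732263867
[-0.50345426  0.08776601 -0.02041049]
4.15 [0.4584 0.1509 0.0446] [3.140e+00 2.000e-03 2.245e+00] [ 0.1 -1.6  4.3] 0.0522 [ 2.010e-01  3.500e-02  1.770e+00 -1.000e-03  1.334e+00 -4.730e-01]
t [-0.0002 -0.0007  0.0016] r [0.0017 0.0019 0.0078] rows 0.05477793666046426
[-0.55701474  0.06577975 -0.01317772]
```

{"method": "step_arm", "body": {
  "steps": [
    {"jaw":0.3,"tx":0,"ty":0,"tz":0,"ax":0,"ay":0,"az":-1.563},
    {"jaw":0.3,"tx":0,"ty":0,"tz":0,"ax":0,"ay":0,"az":-1.563},
    {"jaw":0.3,"tx":0,"ty":0,"tz":0,"ax":0,"ay":0,"az":-1.563},
    {"jaw":0.3,"tx":0,"ty":0,"tz":0,"ax":0,"ay":0,"az":-1.563},
    {"jaw":0.3,"tx":0,"ty":0,"tz":0,"ax":0,"ay":0,"az":-1.563},
    {"jaw":0.3,"tx":0,"ty":0,"tz":0,"ax":0,"ay":0,"az":-1.563},
    {"jaw":0.3,"tx":0,"ty":0,"tz":0,"ax":0,"ay":0,"az":-1.563},
    {"jaw":0.3,"tx":0,"ty":0,"tz":0,"ax":0,"ay":0,"az":-1.563}
  ]
}}

```text
time: 5.0
tool_pos: [0.459, 0.15, 0.0449]
ee_rot: [-3.138, 0.003, -2.832]
wrist_force: [0.7, -4.3, 3.8]
width: 0.0517
```

Run:
```python
from h import *
go(.4580,.1505,.0445,218.2); print(get_obs()['wrist_torque'])
```

```text
5.0 [0.459  0.15   0.0449] [-3.138e+00  3.000e-03 -2.832e+00] [ 0.7 -4.3  3.8] 0.0517 [ 0.201  0.035  1.77  -0.003  1.334 -1.679]
t [0.0008 0.0008 0.0004] r [-0.0038  0.0021 -0.357 ] rows 2.381334584041233
[-0.81600644 -0.17046496 -0.09027373]
```

{"method": "step_arm", "body": {
  "steps": [
    {"jaw":0.3,"tx":0,"ty":0,"tz":0,"ax":0,"ay":0,"az":-0.357},
    {"jaw":0.3,"tx":0,"ty":0,"tz":0,"ax":0,"ay":0,"az":-0.357},
    {"jaw":0.3,"tx":0,"ty":0,"tz":0,"ax":0,"ay":0,"az":-0.357},
    {"jaw":0.3,"tx":0,"ty":0,"tz":0,"ax":0,"ay":0,"az":-0.357},
    {"jaw":0.3,"tx":0,"ty":0,"tz":-0.003,"ax":0,"ay":0,"az":-0.357},
    {"jaw":0.3,"tx":0,"ty":0,"tz":-0.006,"ax":0,"ay":0,"az":-0.357}
  ]
}}

```text
time: 5.6
tool_pos: [0.4578, 0.1505, 0.05]
ee_rot: [-3.14, -0.0, -2.476]
wrist_force: [0.3, 0.3, -1.4]
width: 0.0519
```

Run:
```python
from h import *
go(.4580,.1505,.0445,218.2); print(get_obs()['wrist_torque'])
```

```text
5.6 [0.4578 0.1505 0.05  ] [-3.14  -0.    -2.476] [ 0.3  0.3 -1.4] 0.0519 [ 2.010e-01  3.000e-02  1.764e+00 -2.000e-03  1.347e+00 -2.035e+00]
t [-0.0001 -0.0001  0.0055] r [-0.0016 -0.0002 -0.0009] rows 0.10908787999881635
[-0.00662234  0.08784015  0.01405233]
```

Run:
```python
from h import *
W=np.concatenate([np.load('sceneW.npy').reshape(-1,3),np.load('sideW.npy').reshape(-1,3)]); W=W[np.isfinite(W[:,2])]
for c in [(.49,-.205),(.48,-.205),(.52,-.2),(.45,-.21),(.55,-.18)]:
    k=np.hypot(W[:,0]-c[0],W[:,1]-c[1]); print(c,[round(float(np.percentile(W[k<r,2],99.5)),4) for r in (.03,.05,.065,.08,.095)])
go(.458,.1505,.16,218.2); go(.49,-.205,.16,150)
```

```text
(0.49, -0.205) [0.0049, 0.0049, 0.005, 0.0052, 0.0196]
(0.48, -0.205) [0.0049, 0.005, 0.0051, 0.0051, 0.0188]
(0.52, -0.2) [0.0058, 0.0058, 0.0054, 0.0062, 0.0207]
(0.45, -0.21) [0.0046, 0.0049, 0.005, 0.0165, 0.0167]
(0.55, -0.18) [0.0062, 0.0058, 0.0058, 0.0159, 0.0219]
5.6 [0.4578 0.1505 0.05  ] [-3.14  -0.    -2.476] [ 0.3  0.3 -1.4] 0.0519 [ 2.010e-01  3.000e-02  1.764e+00 -2.000e-03  1.347e+00 -2.035e+00]
t [-1.0e-04 -3.0e-04 -1.1e-01] r [-0.0016 -0.0002 -0.0009] rows 2.2009650477170606
5.6 [0.4578 0.1505 0.05  ] [-3.14  -0.    -2.476] [ 0.3  0.3 -1.4] 0.0519 [ 2.010e-01  3.000e-02  1.764e+00 -2.000e-03  1.347e+00 -2.035e+00]
t [ 0.1943 -0.2996 -0.1095] r [-1.6000e-03  8.0000e-04  1.1895e+00] rows 7.933777652074224
```

{"method": "step_arm", "body": {
  "steps": [
    {"jaw":0.3,"tx":0,"ty":0,"tz":-0.05,"ax":0,"ay":0,"az":0},
    {"jaw":0.3,"tx":0,"ty":0,"tz":-0.1,"ax":0,"ay":0,"az":0},
    {"jaw":0.3,"tx":0.02,"ty":-0.03,"tz":-0.11,"ax":0,"ay":0,"az":0.15},
    {"jaw":0.3,"tx":0.046,"ty":-0.071,"tz":-0.11,"ax":0,"ay":0,"az":0.3},
    {"jaw":0.3,"tx":0.073,"ty":-0.112,"tz":-0.11,"ax":0,"ay":0,"az":0.45},
    {"jaw":0.3,"tx":0.1,"ty":-0.154,"tz":-0.11,"ax":0,"ay":0,"az":0.6},
    {"jaw":0.3,"tx":0.127,"ty":-0.196,"tz":-0.11,"ax":0,"ay":0,"az":0.75},
    {"jaw":0.3,"tx":0.15,"ty":-0.231,"tz":-0.11,"ax":0,"ay":0,"az":0.9}
  ]
}}

```text
time: 6.4
tool_pos: [0.4822, -0.1253, 0.1599]
ee_rot: [3.142, 0.001, 2.9]
wrist_force: [0.5, 0.1, -1.4]
width: 0.0519
```

Run:
```python
from h import *
go(.49,-.205,.06,150)
```

```text
6.4 [ 0.4822 -0.1253  0.1599] [3.142e+00 1.000e-03 2.900e+00] [ 0.5  0.1 -1.4] 0.0519 [-0.368 -0.012  1.579  0.     1.574 -1.697]
t [-0.0266 -0.0755  0.0999] r [2.00e-04 7.00e-04 2.82e-01] rows 2.5605573976206752
```

{"method": "step_arm", "body": {
  "steps": [
    {"jaw":0.3,"tx":-0.0145,"ty":-0.041,"tz":0,"ax":0,"ay":0,"az":0.14},
    {"jaw":0.3,"tx":-0.0266,"ty":-0.0755,"tz":0,"ax":0,"ay":0,"az":0.282},
    {"jaw":0.3,"tx":-0.0266,"ty":-0.0755,"tz":0.02,"ax":0,"ay":0,"az":0.282},
    {"jaw":0.3,"tx":-0.0266,"ty":-0.0755,"tz":0.06,"ax":0,"ay":0,"az":0.282},
    {"jaw":0.3,"tx":-0.0266,"ty":-0.0755,"tz":0.1,"ax":0,"ay":0,"az":0.282},
    {"jaw":0.3,"tx":-0.0266,"ty":-0.0755,"tz":0.115,"ax":0,"ay":0,"az":0.282},
    {"jaw":0.3,"tx":-0.0266,"ty":-0.0755,"tz":0.122,"ax":0,"ay":0,"az":0.282},
    {"jaw":0.3,"tx":-0.0266,"ty":-0.0755,"tz":0.122,"ax":0,"ay":0,"az":0.282}
  ]
}}

```text
time: 7.2
tool_pos: [0.4895, -0.2042, 0.0368]
ee_rot: [3.141, -0.002, 2.618]
wrist_force: [-0.9, 0.6, -0.9]
width: 0.0518
```

Run:
```python
from h import *
go(.49,-.205,.032,150)
```

```text
7.2 [ 0.4895 -0.2042  0.0368] [ 3.141e+00 -2.000e-03  2.618e+00] [-0.9  0.6 -0.9] 0.0518 [-5.030e-01  1.490e-01  1.663e+00  1.000e-03  1.331e+00 -1.550e+00]
t [-0.0008 -0.0004  0.0048] r [ 0.0009 -0.0019 -0.0002] rows 0.09761972734229134
```

Lower in 1.5 mm increments to contact, then release.

{"method": "step_arm", "body": {
  "steps": [
    {"jaw":0.3,"tx":0,"ty":0,"tz":0.0025,"ax":0,"ay":0,"az":0},
    {"jaw":0.3,"tx":0,"ty":0,"tz":0.004,"ax":0,"ay":0,"az":0},
    {"jaw":0.3,"tx":0,"ty":0,"tz":0.0045,"ax":0,"ay":0,"az":0},
    {"jaw":0.3,"tx":0,"ty":0,"tz":0.0045,"ax":0,"ay":0,"az":0}
  ]
}}

```text
time: 7.6
tool_pos: [0.4899, -0.2044, 0.033]
ee_rot: [3.141, -0.001, 2.618]
wrist_force: [-0.6, -0.7, -0.9]
width: 0.0518
```

{"method": "step_arm", "body": {
  "steps": [
    {"jaw":0.3,"tx":0,"ty":0,"tz":0.001,"ax":0,"ay":0,"az":0},
    {"jaw":0.3,"tx":0,"ty":0,"tz":0.002,"ax":0,"ay":0,"az":0},
    {"jaw":0.3,"tx":0,"ty":0,"tz":0.002,"ax":0,"ay":0,"az":0}
  ]
}}

```text
time: 7.9
tool_pos: [0.4903, -0.2046, 0.0318]
ee_rot: [3.14, 0.001, 2.618]
wrist_force: [-0.6, -0.6, 3.0]
width: 0.052
```

{"method": "step_arm", "body": {
  "steps": [
    {"jaw":0.75,"tx":0,"ty":0,"tz":0,"ax":0,"ay":0,"az":0},
    {"jaw":1,"tx":0,"ty":0,"tz":0,"ax":0,"ay":0,"az":0},
    {"jaw":1,"tx":0,"ty":0,"tz":0,"ax":0,"ay":0,"az":0},
    {"jaw":1,"tx":0,"ty":0,"tz":0,"ax":0,"ay":0,"az":0},
    {"jaw":1,"tx":0,"ty":0,"tz":-0.04,"ax":0,"ay":0,"az":0},
    {"jaw":1,"tx":0,"ty":0,"tz":-0.09,"ax":0,"ay":0,"az":0},
    {"jaw":1,"tx":0,"ty":0,"tz":-0.14,"ax":0,"ay":0,"az":0},
    {"jaw":1,"tx":0,"ty":0,"tz":-0.18,"ax":0,"ay":0,"az":0}
  ]
}}

```text
time: 8.7
tool_pos: [0.4905, -0.2049, 0.215]
ee_rot: [3.14, 0.003, 2.618]
wrist_force: [0.8, -0.8, -0.7]
width: 0.0941
```

Run:
```python
from h import *
go(.479,-.067,.22,150)
p,d=snap('wrist','w2.png'); W=cloud('wrist',d)
for c,z,n in (((.49,-.204),.055,'wide'),((.479,-.067),.085,'riser'),((.505,-.348),.073,'small')):
    k=np.hypot(W[...,0]-c[0],W[...,1]-c[1]); s=heightmap(W,z-.008,z+.008)&(k<.04); w=W[s]
    if len(w)>50: print(n,len(w),np.median(w[:,2]),cv2.minAreaRect((w[:,:2]*1000).astype(np.float32)))
```

```text
8.7 [ 0.4905 -0.2049  0.215 ] [3.140e+00 3.000e-03 2.618e+00] [ 0.8 -0.8 -0.7] 0.0941 [-5.030e-01  4.300e-02  1.414e+00  1.000e-03  1.681e+00 -1.550e+00]
t [ 0.0789  0.1137 -0.0051] r [ 0.0012  0.0035 -0.0002] rows 2.7697084282199316
wide 1548 0.04849417947911025 ((495.37628173828125, -207.4788818359375), (51.67859649658203, 57.317264556884766), 58.70118713378906)
riser 2611 0.08942444176736997 ((482.37420654296875, -69.44144439697266), (52.75882339477539, 57.78313446044922), 73.52882385253906)
```

View pics/w2.png

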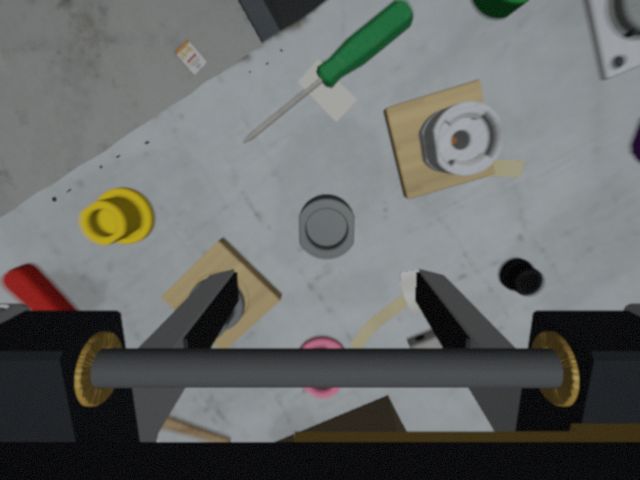

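{"method": "step_arm", "body": {
  "steps": [
    {"jaw":1,"tx":0.0785,"ty":0.1125,"tz":0.005,"ax":0,"ay":0,"az":-0.236},
    {"jaw":1,"tx":0.0785,"ty":0.1125,"tz":0.005,"ax":0,"ay":0,"az":-0.236},
    {"jaw":1,"tx":0.0785,"ty":0.1125,"tz":0.005,"ax":0,"ay":0,"az":-0.236},
    {"jaw":1,"tx":0.0785,"ty":0.1125,"tz":0.005,"ax":0,"ay":0,"az":-0.236}
  ]
}}

```text
time: 9.15
tool_pos: [0.4813, -0.0661, 0.217]
ee_rot: [-3.141, 0.017, 2.859]
wrist_force: [1.4, -0.8, -0.0]
width: 0.0937
```

```bash
cat >> h.py <<'E'
def top(W,c,z,dz=.008,r=.04):
    k=np.hypot(W[...,0]-c[0],W[...,1]-c[1]); s=heightmap(W,z-dz,z+dz)&(k<r); w=W[s]
    m=cv2.minAreaRect((w[:,:2]*1000).astype(np.float32)); print(len(w),'z',round(float(np.median(w[:,2])),4),np.round(m[0],1),np.round(m[1],1),round(m[2],1)); return m
E
python3 - <<'E'
from h import *
for i in range(2):
  p,d=snap('wrist'); W=cloud('wrist',d); m=top(W,(.479,-.068),.085)
go(.480,-.0675,.215,163.5)
E
```

```text
1728 z 0.0854 [478.3 -69. ] [51.5 58.3] 72.6
1732 z 0.0854 [478.  -68.1] [51.8 57.8] 72.5
9.25 [ 0.4815 -0.0694  0.2165] [-3.138  0.016  2.856] [-0.2  0.4  0.3] 0.0939 [-0.257 -0.068  1.521 -0.004  1.672 -1.542]
t [0.002  0.0014 0.0014] r [-0.0031  0.0164  0.0019] rows 0.11228242470681422
```

Run:
```python
from h import *
go(.4785,-.068,.064,162.6)
```

```text
9.25 [ 0.4815 -0.0694  0.2165] [-3.138  0.016  2.856] [-0.2  0.4  0.3] 0.0939 [-0.257 -0.068  1.521 -0.004  1.672 -1.542]
t [0.0058 0.0009 0.1524] r [-0.003   0.0165  0.0176] rows 3.0504334835455738
```

{"method": "step_arm", "body": {
  "steps": [
    {"jaw":1,"tx":0.0035,"ty":0,"tz":0.04,"ax":0,"ay":0.016,"az":0.018},
    {"jaw":1,"tx":0.0035,"ty":0,"tz":0.08,"ax":0,"ay":0.016,"az":0.018},
    {"jaw":1,"tx":0.0035,"ty":0,"tz":0.1,"ax":0,"ay":0.016,"az":0.018},
    {"jaw":1,"tx":0.0035,"ty":0,"tz":0.1,"ax":0,"ay":0.016,"az":0.018}
  ]
}}

```text
time: 9.65
tool_pos: [0.477, -0.07, 0.112]
ee_rot: [-3.138, -0.008, 2.835]
wrist_force: [0.4, -0.8, -0.6]
width: 0.0942
```

Run:
```python
from h import *
go(.4785,-.068,.064,162.6)
```

```text
9.65 [ 0.477 -0.07   0.112] [-3.138 -0.008  2.835] [ 0.4 -0.8 -0.6] 0.0942 [-0.261 -0.014  1.679 -0.004  1.486 -1.525]
t [-0.0012  0.0026  0.048 ] r [-0.0039 -0.0082 -0.0026] rows 0.9622621549331439
```

{"method": "step_arm", "body": {
  "steps": [
    {"jaw":1,"tx":-0.0012,"ty":0.002,"tz":0.024,"ax":-0.003,"ay":-0.006,"az":0},
    {"jaw":1,"tx":-0.0012,"ty":0.002,"tz":0.048,"ax":-0.003,"ay":-0.006,"az":0},
    {"jaw":0.62,"tx":-0.0012,"ty":0.002,"tz":0.048,"ax":-0.003,"ay":-0.006,"az":0},
    {"jaw":0.62,"tx":-0.0012,"ty":0.002,"tz":0.048,"ax":-0.003,"ay":-0.006,"az":0},
    {"jaw":0.62,"tx":-0.0012,"ty":0.002,"tz":0.048,"ax":-0.003,"ay":-0.006,"az":0},
    {"jaw":0.62,"tx":-0.0012,"ty":0.002,"tz":0.048,"ax":-0.003,"ay":-0.006,"az":0}
  ]
}}

```text
time: 10.25
tool_pos: [0.4797, -0.069, 0.066]
ee_rot: [-3.141, 0.001, 2.835]
wrist_force: [0.1, 0.2, 0.5]
width: 0.0652
```

Run:
```python
from h import *
go(.4785,-.068,.064,162.6)
```

```text
10.25 [ 0.4797 -0.069   0.066 ] [-3.141e+00  1.000e-03  2.835e+00] [0.1 0.2 0.5] 0.0652 [-2.590e-01  2.000e-02  1.740e+00 -1.000e-03  1.380e+00 -1.523e+00]
t [0.0014 0.0006 0.002 ] r [-0.0008  0.0014 -0.0028] rows 0.05157331756468679
```

{"method": "step_arm", "body": {
  "steps": [
    {"jaw":0.3,"tx":0.001,"ty":0,"tz":0.001,"ax":0,"ay":0,"az":0},
    {"jaw":0.3,"tx":0.001,"ty":0,"tz":0.001,"ax":0,"ay":0,"az":0},
    {"jaw":0.3,"tx":0.001,"ty":0,"tz":0.001,"ax":0,"ay":0,"az":0},
    {"jaw":0.3,"tx":0.001,"ty":0,"tz":0.001,"ax":0,"ay":0,"az":0},
    {"jaw":0.3,"tx":0.001,"ty":0,"tz":0.001,"ax":0,"ay":0,"az":0}
  ]
}}

```text
time: 10.75
tool_pos: [0.4796, -0.0687, 0.0662]
ee_rot: [-3.141, 0.004, 2.835]
wrist_force: [0.1, 1.1, 6.5]
width: 0.0521
```

Run:
```python
from h import *
go(.4785,-.068,.105,162.6); print(get_obs()['wrist_torque'])
```

```text
10.75 [ 0.4796 -0.0687  0.0662] [-3.141  0.004  2.835] [0.1 1.1 6.5] 0.0521 [-0.259  0.018  1.742 -0.     1.378 -1.523]
t [ 0.0011  0.0003 -0.0388] r [-0.0003  0.0036 -0.0026] rows 0.7758949190936028
[0.19275106 0.04663488 0.02615535]
```

{"method": "step_arm", "body": {
  "steps": [
    {"jaw":0.3,"tx":0,"ty":0,"tz":-0.02,"ax":0,"ay":0,"az":0},
    {"jaw":0.3,"tx":0,"ty":0,"tz":-0.05,"ax":0,"ay":0,"az":0},
    {"jaw":0.3,"tx":0,"ty":0,"tz":-0.09,"ax":0,"ay":0,"az":0},
    {"jaw":0.3,"tx":0,"ty":0,"tz":-0.1,"ax":0,"ay":0,"az":0}
  ]
}}

```text
time: 11.15
tool_pos: [0.481, -0.0691, 0.1698]
ee_rot: [-3.141, 0.01, 2.835]
wrist_force: [1.2, -0.2, -1.6]
width: 0.0518
```

Run:
```python
from h import *
go(.458,.1505,.166,218.2); print(get_obs()['wrist_torque'])
```

```text
11.15 [ 0.481  -0.0691  0.1698] [-3.141  0.01   2.835] [ 1.2 -0.2 -1.6] 0.0518 [-2.590e-01 -5.100e-02  1.598e+00 -1.000e-03  1.585e+00 -1.523e+00]
t [0.0882 0.2025 0.0028] r [-0.0052  0.009  -0.9731] rows 6.490800204216122
[-0.03660014 -0.05418275 -0.01496728]
```

{"method": "step_arm", "body": {
  "steps": [
    {"jaw":0.3,"tx":0.012,"ty":0.029,"tz":0.003,"ax":0,"ay":0,"az":-0.14},
    {"jaw":0.3,"tx":0.025,"ty":0.058,"tz":0.003,"ax":0,"ay":0,"az":-0.28},
    {"jaw":0.3,"tx":0.038,"ty":0.087,"tz":0.003,"ax":0,"ay":0,"az":-0.42},
    {"jaw":0.3,"tx":0.05,"ty":0.116,"tz":0.003,"ax":0,"ay":0,"az":-0.56},
    {"jaw":0.3,"tx":0.063,"ty":0.145,"tz":0.003,"ax":0,"ay":0,"az":-0.7},
    {"jaw":0.3,"tx":0.076,"ty":0.174,"tz":0.003,"ax":0,"ay":0,"az":-0.84},
    {"jaw":0.3,"tx":0.0882,"ty":0.2025,"tz":0.003,"ax":-0.005,"ay":0.009,"az":-0.973},
    {"jaw":0.3,"tx":0.0882,"ty":0.2025,"tz":0.003,"ax":-0.005,"ay":0.009,"az":-0.973}
  ]
}}

```text
time: 11.95
tool_pos: [0.4564, 0.1532, 0.1633]
ee_rot: [3.139, -0.003, -2.469]
wrist_force: [0.8, -1.3, -2.1]
width: 0.0515
```

Run:
```python
from h import *
p,d=snap('scene'); 
go(.458,.1505,.09,218.2); print(get_obs()['wrist_torque'])
W=cloud('scene',d)
k=np.hypot(W[...,0]-.458,W[...,1]-.15)
```

```text
12.0 [0.4567 0.1514 0.1635] [ 3.14  -0.004 -2.473] [-0.5 -0.6 -1.9] 0.0516 [ 2.030e-01 -4.800e-02  1.608e+00 -1.000e-03  1.586e+00 -2.037e+00]
t [-0.0007 -0.0016  0.0735] r [ 0.0011 -0.0038  0.0022] rows 1.469806187952151
[0.0477141  0.00737968 0.04048126]
```

{"method": "step_arm", "body": {
  "steps": [
    {"jaw":0.3,"tx":-0.0007,"ty":-0.0016,"tz":0.04,"ax":0,"ay":-0.004,"az":0},
    {"jaw":0.3,"tx":-0.0007,"ty":-0.0016,"tz":0.07,"ax":0,"ay":-0.004,"az":0},
    {"jaw":0.3,"tx":-0.0007,"ty":-0.0016,"tz":0.084,"ax":0,"ay":-0.004,"az":0},
    {"jaw":0.3,"tx":-0.0007,"ty":-0.0016,"tz":0.084,"ax":0,"ay":-0.004,"az":0}
  ]
}}

```text
time: 12.4
tool_pos: [0.4558, 0.1491, 0.0763]
ee_rot: [3.138, -0.006, -2.474]
wrist_force: [0.2, -0.1, -1.1]
width: 0.052
```

Run:
```python
from h import *
go(.458,.1505,.0592,218.2); print(get_obs()['wrist_torque'])
```

```text
12.4 [0.4558 0.1491 0.0763] [ 3.138 -0.006 -2.474] [ 0.2 -0.1 -1.1] 0.052 [ 1.970e-01  6.000e-03  1.733e+00  1.000e-03  1.410e+00 -2.041e+00]
t [-0.0027 -0.0003  0.0171] r [ 0.0038 -0.0061  0.0004] rows 0.34538872336151355
[0.00669461 0.08306383 0.00321936]
```

{"method": "step_arm", "body": {
  "steps": [
    {"jaw":0.3,"tx":-0.0022,"ty":-0.0003,"tz":0,"ax":0.003,"ay":-0.006,"az":0},
    {"jaw":0.3,"tx":-0.0022,"ty":-0.0003,"tz":0.004,"ax":0.003,"ay":-0.006,"az":0},
    {"jaw":0.3,"tx":-0.0022,"ty":-0.0003,"tz":0.008,"ax":0.003,"ay":-0.006,"az":0},
    {"jaw":0.3,"tx":-0.0022,"ty":-0.0003,"tz":0.01,"ax":0.003,"ay":-0.006,"az":0},
    {"jaw":0.3,"tx":-0.0022,"ty":-0.0003,"tz":0.01,"ax":0.003,"ay":-0.006,"az":0}
  ]
}}

```text
time: 12.9
tool_pos: [0.4576, 0.1503, 0.0663]
ee_rot: [3.141, -0.0, -2.474]
wrist_force: [-0.1, 0.8, -2.0]
width: 0.0523
```

Run:
```python
from h import *
go(.458,.1505,.0592,218.2); print(get_obs()['wrist_torque'])
```

```text
12.9 [0.4576 0.1503 0.0663] [ 3.141 -0.    -2.474] [-0.1  0.8 -2. ] 0.0523 [ 1.990e-01  1.400e-02  1.745e+00  1.000e-03  1.383e+00 -2.039e+00]
t [-0.0004 -0.      0.0071] r [ 0.0007 -0.      0.0004] rows 0.14253426458085391
[ 0.08568501  0.03853631 -0.01983849]
```

{"method": "step_arm", "body": {
  "steps": [
    {"jaw":0.3,"tx":0,"ty":0,"tz":0.003,"ax":0,"ay":0,"az":0},
    {"jaw":0.3,"tx":0,"ty":0,"tz":0.006,"ax":0,"ay":0,"az":0},
    {"jaw":0.3,"tx":0,"ty":0,"tz":0.008,"ax":0,"ay":0,"az":0},
    {"jaw":0.3,"tx":0,"ty":0,"tz":0.008,"ax":0,"ay":0,"az":0}
  ]
}}

```text
time: 13.3
tool_pos: [0.4588, 0.15, 0.0594]
ee_rot: [-3.14, 0.002, -2.475]
wrist_force: [1.5, -1.3, 3.4]
width: 0.0518
```

Run:
```python
from h import *
go(.458,.1505,.0592,218.2); print(get_obs()['wrist_torque'])
```

```text
13.3 [0.4588 0.15   0.0594] [-3.140e+00  2.000e-03 -2.475e+00] [ 1.5 -1.3  3.4] 0.0518 [ 1.990e-01  2.100e-02  1.753e+00 -1.000e-03  1.366e+00 -2.039e+00]
t [0.0003 0.0009 0.0002] r [-0.0015  0.0018  0.0004] rows 0.019275988418938215
[-0.27398492  0.00687446  0.00665837]
```

{"method": "step_arm", "body": {
  "steps": [
    {"jaw":0.3,"tx":0,"ty":0,"tz":0.0005,"ax":0,"ay":0,"az":0.15},
    {"jaw":0.3,"tx":0,"ty":0,"tz":0.0005,"ax":0,"ay":0,"az":0.3},
    {"jaw":0.3,"tx":0,"ty":0,"tz":0.0005,"ax":0,"ay":0,"az":0.45},
    {"jaw":0.3,"tx":0,"ty":0,"tz":0.0005,"ax":0,"ay":0,"az":0.6},
    {"jaw":0.3,"tx":0,"ty":0,"tz":0.0005,"ax":0,"ay":0,"az":0.75},
    {"jaw":0.3,"tx":0,"ty":0,"tz":0.0005,"ax":0,"ay":0,"az":0.9},
    {"jaw":0.3,"tx":0,"ty":0,"tz":0.0005,"ax":0,"ay":0,"az":1.05},
    {"jaw":0.3,"tx":0,"ty":0,"tz":0.0005,"ax":0,"ay":0,"az":1.2}
  ]
}}

```text
time: 14.1
tool_pos: [0.4595, 0.1493, 0.0596]
ee_rot: [3.141, 0.004, 2.603]
wrist_force: [0.6, -1.5, 0.7]
width: 0.0517
```

Run:
```python
from h import *
go(.458,.1505,.0592,128.2); print(get_obs()['wrist_torque'])
```

```text
14.1 [0.4595 0.1493 0.0596] [3.141 0.004 2.603] [ 0.6 -1.5  0.7] 0.0517 [ 0.198  0.021  1.753 -0.002  1.364 -0.833]
t [0.0019 0.0002 0.0004] r [0.0015 0.0039 0.3652] rows 2.435935785305182
[-0.46366958  0.03717488  0.04075598]
```

{"method": "step_arm", "body": {
  "steps": [
    {"jaw":0.3,"tx":0.001,"ty":0,"tz":0.0005,"ax":0,"ay":0.003,"az":0.12},
    {"jaw":0.3,"tx":0.001,"ty":0,"tz":0.0005,"ax":0,"ay":0.003,"az":0.24},
    {"jaw":0.3,"tx":0.001,"ty":0,"tz":0.0005,"ax":0,"ay":0.003,"az":0.34},
    {"jaw":0.3,"tx":0.001,"ty":0,"tz":0.0005,"ax":0,"ay":0.003,"az":0.38},
    {"jaw":0.3,"tx":0.001,"ty":0,"tz":0.0005,"ax":0,"ay":0.003,"az":0.41},
    {"jaw":0.3,"tx":0.001,"ty":0,"tz":0.0005,"ax":0,"ay":0.003,"az":0.41}
  ]
}}

```text
time: 14.7
tool_pos: [0.4586, 0.1492, 0.0595]
ee_rot: [3.141, 0.002, 2.193]
wrist_force: [-1.5, -3.8, 4.6]
width: 0.0521
```

Run:
```python
from h import *
go(.458,.1505,.0592,128.2); print(get_obs()['wrist_torque'])
```

```text
14.7 [0.4586 0.1492 0.0595] [3.141e+00 2.000e-03 2.193e+00] [-1.5 -3.8  4.6] 0.0521 [ 1.980e-01  2.100e-02  1.753e+00 -1.000e-03  1.367e+00 -4.240e-01]
t [0.0014 0.0003 0.0003] r [ 0.0007  0.0017 -0.0444] rows 0.2965314128913054
[-0.88902908  0.47659346  0.22928913]
```

{"method": "step_arm", "body": {
  "steps": [
    {"jaw":0.7,"tx":0,"ty":0,"tz":0,"ax":0,"ay":0,"az":-0.02},
    {"jaw":1,"tx":0,"ty":0,"tz":0,"ax":0,"ay":0,"az":-0.02},
    {"jaw":1,"tx":0,"ty":0,"tz":0,"ax":0,"ay":0,"az":-0.02},
    {"jaw":1,"tx":0,"ty":0,"tz":0,"ax":0,"ay":0,"az":-0.02},
    {"jaw":1,"tx":0,"ty":0,"tz":-0.04,"ax":0,"ay":0,"az":-0.02},
    {"jaw":1,"tx":0,"ty":0,"tz":-0.09,"ax":0,"ay":0,"az":-0.02},
    {"jaw":1,"tx":0,"ty":0,"tz":-0.14,"ax":0,"ay":0,"az":-0.02},
    {"jaw":1,"tx":0,"ty":0,"tz":-0.16,"ax":0,"ay":0,"az":-0.02}
  ]
}}

```text
time: 15.5
tool_pos: [0.4603, 0.15, 0.2255]
ee_rot: [3.132, 0.005, 2.213]
wrist_force: [-0.0, 0.2, -0.0]
width: 0.0938
```

Run:
```python
from h import *
for i in range(3):
  p,d=snap('wrist'); W=cloud('wrist',d); m=top(W,(.458,.1505),.078)
a=ortho(p,(.458,.1505),.078,half=.05,px=.0002); b=ortho(p,(.458,.1505),.020,half=.05,px=.0002)
cv2.imwrite('pics/o2.png',cv2.resize(np.hstack([a,b]),(800,400))[:,:,::-1])
go(.44,-.30,.22,150)
```

```text
1597 z 0.0803 [459.5 150.4] [52.  58.1] 36.3
1512 z 0.0754 [456.9 150. ] [51.8 58. ] 35.7
1545 z 0.0754 [455.8 149.9] [51.9 57.6] 36.1
15.65 [0.4591 0.1496 0.2208] [3.138e+00 3.000e-03 2.213e+00] [-0.6  0.2 -0.4] 0.094 [ 1.980e-01 -6.800e-02  1.513e+00 -1.000e-03  1.692e+00 -4.440e-01]
t [-0.3485 -0.2847  0.0007] r [ 0.0033  0.0038 -0.4047] rows 9.0008617619385
```

View pics/o2.png

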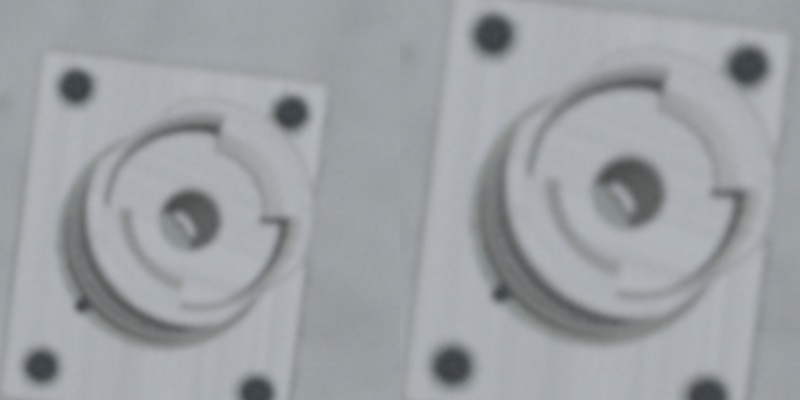

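Run:
```python
from h import *
go(.506,-.348,.22,150)
```

```text
15.65 [0.4591 0.1496 0.2208] [3.138e+00 3.000e-03 2.213e+00] [-0.6  0.2 -0.4] 0.094 [ 1.980e-01 -6.800e-02  1.513e+00 -1.000e-03  1.692e+00 -4.440e-01]
t [-0.4265 -0.2606  0.001 ] r [ 0.0033  0.0038 -0.4047] rows 9.996859901739683
```

{"method": "step_arm", "body": {
  "steps": [
    {"jaw":1,"tx":-0.4265,"ty":-0.2606,"tz":0,"ax":0,"ay":0,"az":-0.4},
    {"jaw":1,"tx":-0.4265,"ty":-0.2606,"tz":0,"ax":0,"ay":0,"az":-0.4},
    {"jaw":1,"tx":-0.4265,"ty":-0.2606,"tz":0,"ax":0,"ay":0,"az":-0.4},
    {"jaw":1,"tx":-0.4265,"ty":-0.2606,"tz":0,"ax":0,"ay":0,"az":-0.4},
    {"jaw":1,"tx":-0.4265,"ty":-0.2606,"tz":0,"ax":0,"ay":0,"az":-0.4},
    {"jaw":1,"tx":-0.4265,"ty":-0.2606,"tz":0,"ax":0,"ay":0,"az":-0.4},
    {"jaw":1,"tx":-0.4265,"ty":-0.2606,"tz":0,"ax":0,"ay":0,"az":-0.4},
    {"jaw":1,"tx":-0.4265,"ty":-0.2606,"tz":0,"ax":0,"ay":0,"az":-0.4}
  ]
}}

```text
time: 16.45
tool_pos: [0.4936, -0.2303, 0.2171]
ee_rot: [3.139, -0.001, 2.613]
wrist_force: [0.5, -0.4, 0.1]
width: 0.094
```

Run:
```python
from h import *
go(.506,-.348,.22,150)
```

```text
16.45 [ 0.4936 -0.2303  0.2171] [ 3.139e+00 -1.000e-03  2.613e+00] [ 0.5 -0.4  0.1] 0.094 [-0.543  0.075  1.376  0.003  1.691 -1.585]
t [-0.0701 -0.0954 -0.0033] r [ 0.003  -0.0012 -0.0048] rows 2.3679128695879634
```

{"method": "step_arm", "body": {
  "steps": [
    {"jaw":1,"tx":-0.07,"ty":-0.0954,"tz":0,"ax":0,"ay":0,"az":0},
    {"jaw":1,"tx":-0.07,"ty":-0.0954,"tz":0,"ax":0,"ay":0,"az":0},
    {"jaw":1,"tx":-0.07,"ty":-0.0954,"tz":0,"ax":0,"ay":0,"az":0},
    {"jaw":1,"tx":-0.07,"ty":-0.0954,"tz":0,"ax":0,"ay":0,"az":0}
  ]
}}

```text
time: 16.85
tool_pos: [0.5043, -0.3499, 0.2115]
ee_rot: [3.138, -0.009, 2.609]
wrist_force: [-0.8, 0.1, -0.7]
width: 0.094
```

Run:
```python
from h import *
for i in range(3):
  p,d=snap('wrist'); W=cloud('wrist',d); m=top(W,(.506,-.348),.073)
  top(W,(.506,-.348),.02,.006,.1)
a=ortho(p,(.506,-.348),.073,half=.05,px=.0002); b=ortho(p,(.506,-.348),.039,half=.06,px=.00024)
cv2.imwrite('pics/o3.png',cv2.resize(np.hstack([a,b]),(800,400))[:,:,::-1])
go(.506,-.348,.07,150)
```

```text
1131 z 0.0749 [ 507.  -345.2] [37.9 41.7] 71.6
5100 z 0.0221 [ 480.4 -351.8] [147.8  92.3] 13.2
1124 z 0.075 [ 507.  -346.3] [38.  41.8] 71.6
5059 z 0.0222 [ 480.7 -352.8] [147.9  92.4] 13.2
1114 z 0.0749 [ 507.  -346.8] [38.  41.9] 71.0
5030 z 0.0221 [ 480.5 -353.2] [147.7  92. ] 13.2Traceback (most recent call last):
  File "<stdin>", line 6, in <module>
    return _nx.concatenate(arrs, 1, dtype=dtype, casting=casting)
           ~~~~~~~~~~~~~~~^^^^^^^^^^^^^^^^^^^^^^^^^^^^^^^^^^^^^^^
ValueError: all the input array dimensions except for the concatenation axis must match exactly, but along dimension 0, the array at index 0 has size 500 and the array at index 1 has size 499
```

Run:
```python
from h import *
go(.507,-.347,.10,161.4)
```

```text
17.0 [ 0.5055 -0.3465  0.2148] [ 3.137 -0.005  2.614] [-0.5 -0.5  0.1] 0.0936 [-0.695  0.232  1.203  0.003  1.712 -1.738]
t [-0.0021 -0.0002  0.1148] r [ 0.0048 -0.0043 -0.2031] rows 2.2955992434492276
```

{"method": "step_arm", "body": {
  "steps": [
    {"jaw":1,"tx":-0.002,"ty":0,"tz":0.04,"ax":0.004,"ay":-0.004,"az":-0.1},
    {"jaw":1,"tx":-0.002,"ty":0,"tz":0.08,"ax":0.004,"ay":-0.004,"az":-0.203},
    {"jaw":1,"tx":-0.002,"ty":0,"tz":0.11,"ax":0.004,"ay":-0.004,"az":-0.203},
    {"jaw":1,"tx":-0.002,"ty":0,"tz":0.115,"ax":0.004,"ay":-0.004,"az":-0.203},
    {"jaw":1,"tx":-0.002,"ty":0,"tz":0.115,"ax":0.004,"ay":-0.004,"az":-0.203}
  ]
}}

```text
time: 17.5
tool_pos: [0.5068, -0.345, 0.0992]
ee_rot: [3.14, -0.002, 2.819]
wrist_force: [0.1, 0.7, 0.0]
width: 0.0943
```

Run:
```python
from h import *
go(.507,-.347,.053,161.4)
```

```text
17.5 [ 0.5068 -0.345   0.0992] [ 3.140e+00 -2.000e-03  2.819e+00] [0.1 0.7 0. ] 0.0943 [-6.910e-01  2.750e-01  1.381e+00  1.000e-03  1.488e+00 -1.938e+00]
t [-0.0009 -0.002   0.0462] r [ 0.0018 -0.0021  0.0016] rows 0.9248019773898564
```

{"method": "step_arm", "body": {
  "steps": [
    {"jaw":1,"tx":-0.0008,"ty":-0.0015,"tz":0.025,"ax":0,"ay":-0.002,"az":0},
    {"jaw":1,"tx":-0.0008,"ty":-0.0015,"tz":0.046,"ax":0,"ay":-0.002,"az":0},
    {"jaw":0.55,"tx":-0.0008,"ty":-0.0015,"tz":0.046,"ax":0,"ay":-0.002,"az":0},
    {"jaw":0.5,"tx":-0.0008,"ty":-0.0015,"tz":0.046,"ax":0,"ay":-0.002,"az":0},
    {"jaw":0.5,"tx":-0.0008,"ty":-0.0015,"tz":0.046,"ax":0,"ay":-0.002,"az":0},
    {"jaw":0.5,"tx":-0.0008,"ty":-0.0015,"tz":0.046,"ax":0,"ay":-0.002,"az":0},
    {"jaw":0.5,"tx":-0.0008,"ty":-0.0015,"tz":0.046,"ax":0,"ay":-0.002,"az":0}
  ]
}}

```text
time: 18.2
tool_pos: [0.5076, -0.347, 0.0546]
ee_rot: [3.141, 0.002, 2.819]
wrist_force: [0.2, 0.4, -0.8]
width: 0.0574
```

Run:
```python
from h import *
go(.507,-.347,.053,161.4)
```

```text
18.2 [ 0.5076 -0.347   0.0546] [3.141e+00 2.000e-03 2.819e+00] [ 0.2  0.4 -0.8] 0.0574 [-0.693  0.308  1.432  0.002  1.4   -1.941]
t [ 0.0006 -0.0002  0.0016] r [0.0009 0.002  0.0016] rows 0.034737602081394814
```

{"method": "step_arm", "body": {
  "steps": [
    {"jaw":0.2,"tx":0,"ty":0,"tz":0,"ax":0,"ay":0,"az":0},
    {"jaw":0.2,"tx":0,"ty":0,"tz":0,"ax":0,"ay":0,"az":0},
    {"jaw":0.2,"tx":0,"ty":0,"tz":0,"ax":0,"ay":0,"az":0},
    {"jaw":0.2,"tx":0,"ty":0,"tz":0,"ax":0,"ay":0,"az":0},
    {"jaw":0.2,"tx":0,"ty":0,"tz":0,"ax":0,"ay":0,"az":0},
    {"jaw":0.2,"tx":0,"ty":0,"tz":0,"ax":0,"ay":0,"az":0}
  ]
}}

```text
time: 18.8
tool_pos: [0.5078, -0.3473, 0.055]
ee_rot: [3.141, 0.003, 2.818]
wrist_force: [-0.1, -0.0, 2.3]
width: 0.0381
```

Run:
```python
from h import *
go(.507,-.347,.053,161.4)
```

```text
18.8 [ 0.5078 -0.3473  0.055 ] [3.141e+00 3.000e-03 2.818e+00] [-0.1 -0.   2.3] 0.0381 [-6.930e-01  3.070e-01  1.432e+00  1.000e-03  1.400e+00 -1.941e+00]
t [0.0008 0.     0.002 ] r [0.0005 0.0026 0.0015] rows 0.04244752718932964
```

{"method": "step_arm", "body": {
  "steps": [
    {"jaw":0.2,"tx":0,"ty":0,"tz":-0.02,"ax":0,"ay":0,"az":0},
    {"jaw":0.2,"tx":0,"ty":0,"tz":-0.06,"ax":0,"ay":0,"az":0},
    {"jaw":0.2,"tx":0,"ty":0,"tz":-0.1,"ax":0,"ay":0,"az":0},
    {"jaw":0.2,"tx":0,"ty":0,"tz":-0.14,"ax":0,"ay":0,"az":0}
  ]
}}

```text
time: 19.2
tool_pos: [0.5069, -0.3466, 0.1952]
ee_rot: [3.14, 0.0, 2.819]
wrist_force: [0.8, 0.6, -0.5]
width: 0.038
```

Run:
```python
from h import *
go(.458,.1503,.19,216.2)
```

```text
19.2 [ 0.5069 -0.3466  0.1952] [3.14  0.    2.819] [ 0.8  0.6 -0.5] 0.038 [-0.693  0.234  1.239  0.002  1.669 -1.941]
t [0.2041 0.4557 0.0058] r [ 0.0013  0.0011 -0.9548] rows 9.987371395980945
```

{"method": "step_arm", "body": {
  "steps": [
    {"jaw":0.2,"tx":0.015,"ty":0.034,"tz":0.002,"ax":0,"ay":0,"az":-0.08},
    {"jaw":0.2,"tx":0.033,"ty":0.073,"tz":0.002,"ax":0,"ay":0,"az":-0.16},
    {"jaw":0.2,"tx":0.051,"ty":0.114,"tz":0.002,"ax":0,"ay":0,"az":-0.25},
    {"jaw":0.2,"tx":0.07,"ty":0.157,"tz":0.002,"ax":0,"ay":0,"az":-0.34},
    {"jaw":0.2,"tx":0.09,"ty":0.2,"tz":0.002,"ax":0,"ay":0,"az":-0.43},
    {"jaw":0.2,"tx":0.109,"ty":0.243,"tz":0.002,"ax":0,"ay":0,"az":-0.52},
    {"jaw":0.2,"tx":0.128,"ty":0.286,"tz":0.002,"ax":0,"ay":0,"az":-0.6},
    {"jaw":0.2,"tx":0.147,"ty":0.328,"tz":0.002,"ax":0,"ay":0,"az":-0.7}
  ]
}}

```text
time: 20.0
tool_pos: [0.4706, 0.013, 0.193]
ee_rot: [3.14, 0.001, -2.761]
wrist_force: [0.7, -0.2, -1.4]
width: 0.0378
```

Run:
```python
from h import *
go(.458,.1503,.19,216.2)
```

```text
20.0 [0.4706 0.013  0.193 ] [ 3.140e+00  1.000e-03 -2.761e+00] [ 0.7 -0.2 -1.4] 0.0378 [-9.400e-02 -8.600e-02  1.584e+00  2.000e-03  1.643e+00 -2.046e+00]
t [-0.0393  0.1321  0.0032] r [ 0.0016  0.0008 -0.2511] rows 2.7578191099553893
```

{"method": "step_arm", "body": {
  "steps": [
    {"jaw":0.2,"tx":-0.012,"ty":0.04,"tz":0.003,"ax":0,"ay":0,"az":-0.1},
    {"jaw":0.2,"tx":-0.025,"ty":0.084,"tz":0.003,"ax":0,"ay":0,"az":-0.2},
    {"jaw":0.2,"tx":-0.0393,"ty":0.1321,"tz":0.003,"ax":0,"ay":0,"az":-0.251},
    {"jaw":0.2,"tx":-0.0393,"ty":0.1321,"tz":0.01,"ax":0,"ay":0,"az":-0.251},
    {"jaw":0.2,"tx":-0.0393,"ty":0.1321,"tz":0.04,"ax":0,"ay":0,"az":-0.251},
    {"jaw":0.2,"tx":-0.0393,"ty":0.1321,"tz":0.063,"ax":0,"ay":0,"az":-0.251},
    {"jaw":0.2,"tx":-0.0393,"ty":0.1321,"tz":0.063,"ax":0,"ay":0,"az":-0.251}
  ]
}}

```text
time: 20.7
tool_pos: [0.4549, 0.1493, 0.1257]
ee_rot: [3.136, -0.008, -2.51]
wrist_force: [-0.7, 0.5, -1.5]
width: 0.038
```

Run:
```python
from h import *
go(.4582,.1501,.104,216.2)
```

```text
20.7 [0.4549 0.1493 0.1257] [ 3.136 -0.008 -2.51 ] [-0.7  0.5 -1.5] 0.038 [ 1.980e-01 -3.000e-02  1.666e+00  1.000e-03  1.515e+00 -2.004e+00]
t [-0.0033 -0.0014  0.0216] r [ 0.0053 -0.0078 -0.0006] rows 0.4386314608497903
```

{"method": "step_arm", "body": {
  "steps": [
    {"jaw":0.2,"tx":-0.003,"ty":-0.001,"tz":0,"ax":0.004,"ay":-0.006,"az":0},
    {"jaw":0.2,"tx":-0.003,"ty":-0.001,"tz":0.005,"ax":0.004,"ay":-0.006,"az":0},
    {"jaw":0.2,"tx":-0.003,"ty":-0.001,"tz":0.01,"ax":0.004,"ay":-0.006,"az":0},
    {"jaw":0.2,"tx":-0.003,"ty":-0.001,"tz":0.014,"ax":0.004,"ay":-0.006,"az":0},
    {"jaw":0.2,"tx":-0.003,"ty":-0.001,"tz":0.014,"ax":0.004,"ay":-0.006,"az":0}
  ]
}}

```text
time: 21.2
tool_pos: [0.4576, 0.1501, 0.1113]
ee_rot: [3.14, -0.002, -2.511]
wrist_force: [-0.5, -0.9, -1.0]
width: 0.038
```

Run:
```python
from h import *
go(.4582,.1501,.104,216.2); print(get_obs()['wrist_torque'])
```

```text
21.2 [0.4576 0.1501 0.1113] [ 3.140e+00 -2.000e-03 -2.511e+00] [-0.5 -0.9 -1. ] 0.038 [ 0.199 -0.02   1.685  0.     1.479 -2.003]
t [-0.0005 -0.0004  0.0073] r [ 0.0015 -0.0024 -0.0008] rows 0.14656323467628782
[0.02685328 0.03251763 0.09059562]
```

Lugs have entered the riser's socket (8 mm below its top) without force.

{"method": "step_arm", "body": {
  "steps": [
    {"jaw":0.2,"tx":0,"ty":0,"tz":0.003,"ax":0,"ay":0,"az":0},
    {"jaw":0.2,"tx":0,"ty":0,"tz":0.006,"ax":0,"ay":0,"az":0},
    {"jaw":0.2,"tx":0,"ty":0,"tz":0.008,"ax":0,"ay":0,"az":0},
    {"jaw":0.2,"tx":0,"ty":0,"tz":0.008,"ax":0,"ay":0,"az":0}
  ]
}}

```text
time: 21.6
tool_pos: [0.458, 0.1501, 0.1041]
ee_rot: [3.141, -0.001, -2.511]
wrist_force: [0.9, -0.1, 2.9]
width: 0.0379
```

Run:
```python
from h import *
go(.4582,.1501,.104,216.2); print(get_obs()['wrist_torque'])
```

```text
21.6 [0.458  0.1501 0.1041] [ 3.141e+00 -1.000e-03 -2.511e+00] [ 0.9 -0.1  2.9] 0.0379 [ 0.199 -0.015  1.695  0.     1.463 -2.003]
t [-0.0001 -0.0001  0.0001] r [ 0.0008 -0.0013 -0.0007] rows 0.011218524613036645
[ 0.01642329  0.11017184 -0.0039577 ]
```

Seated at contact height 0.104 as expected. Turn clockwise.

{"method": "step_arm", "body": {
  "steps": [
    {"jaw":0.2,"tx":0,"ty":0,"tz":0.0005,"ax":0,"ay":0,"az":0.15},
    {"jaw":0.2,"tx":0,"ty":0,"tz":0.0005,"ax":0,"ay":0,"az":0.3},
    {"jaw":0.2,"tx":0,"ty":0,"tz":0.0005,"ax":0,"ay":0,"az":0.45},
    {"jaw":0.2,"tx":0,"ty":0,"tz":0.0005,"ax":0,"ay":0,"az":0.6},
    {"jaw":0.2,"tx":0,"ty":0,"tz":0.0005,"ax":0,"ay":0,"az":0.75},
    {"jaw":0.2,"tx":0,"ty":0,"tz":0.0005,"ax":0,"ay":0,"az":0.9},
    {"jaw":0.2,"tx":0,"ty":0,"tz":0.0005,"ax":0,"ay":0,"az":1.05},
    {"jaw":0.2,"tx":0,"ty":0,"tz":0.0005,"ax":0,"ay":0,"az":1.2}
  ]
}}

```text
time: 22.4
tool_pos: [0.4583, 0.1501, 0.1041]
ee_rot: [-3.141, -0.0, 2.567]
wrist_force: [-0.9, -0.0, 1.5]
width: 0.0376
```

Run:
```python
from h import *
go(.4582,.1501,.104,126.2); print(get_obs()['wrist_torque'])
```

```text
22.4 [0.4583 0.1501 0.1041] [-3.141 -0.     2.567] [-0.9 -0.   1.5] 0.0376 [ 0.199 -0.015  1.695 -0.     1.462 -0.797]
t [ 0.0001 -0.0001  0.0001] r [-4.00e-04 -3.00e-04  3.64e-01] rows 2.4280534184799603
[-0.0507308   0.0420515   0.03600289]
```

{"method": "step_arm", "body": {
  "steps": [
    {"jaw":0.2,"tx":0,"ty":0,"tz":0.0005,"ax":0,"ay":0,"az":0.14},
    {"jaw":0.2,"tx":0,"ty":0,"tz":0.0005,"ax":0,"ay":0,"az":0.27},
    {"jaw":0.2,"tx":0,"ty":0,"tz":0.0005,"ax":0,"ay":0,"az":0.34},
    {"jaw":0.2,"tx":0,"ty":0,"tz":0.0005,"ax":0,"ay":0,"az":0.38},
    {"jaw":0.2,"tx":0,"ty":0,"tz":0.0005,"ax":0,"ay":0,"az":0.4},
    {"jaw":0.2,"tx":0,"ty":0,"tz":0.0005,"ax":0,"ay":0,"az":0.4}
  ]
}}

```text
time: 23.0
tool_pos: [0.4591, 0.1503, 0.104]
ee_rot: [3.14, 0.001, 2.167]
wrist_force: [2.1, -0.1, 0.5]
width: 0.0378
```

Run:
```python
from h import *
go(.4582,.1501,.104,126.2); print(get_obs()['wrist_torque'])
```

```text
23.0 [0.4591 0.1503 0.104 ] [3.140e+00 1.000e-03 2.167e+00] [ 2.1 -0.1  0.5] 0.0378 [ 0.199 -0.014  1.695 -0.     1.459 -0.397]
t [ 0.0003 -0.0009  0.    ] r [ 0.0015  0.0007 -0.0355] rows 0.23721454688423996
[ 0.0770412  -0.44951204  0.11545158]
```

{"method": "step_arm", "body": {
  "steps": [
    {"jaw":0.2,"tx":0,"ty":0,"tz":0.0003,"ax":0,"ay":0,"az":0.03},
    {"jaw":0.2,"tx":0,"ty":0,"tz":0.0003,"ax":0,"ay":0,"az":0.05},
    {"jaw":0.2,"tx":0,"ty":0,"tz":0.0003,"ax":0,"ay":0,"az":0.05}
  ]
}}

```text
time: 23.3
tool_pos: [0.4592, 0.1503, 0.104]
ee_rot: [3.14, 0.001, 2.117]
wrist_force: [0.7, 0.1, 2.1]
width: 0.0376
```

Run:
```python
from h import *
go(.4582,.1501,.104,126.2); print(get_obs()['wrist_torque'])
```

```text
23.3 [0.4592 0.1503 0.104 ] [3.140e+00 1.000e-03 2.117e+00] [0.7 0.1 2.1] 0.0376 [ 0.199 -0.015  1.695 -0.     1.459 -0.347]
t [ 0.0003 -0.0009  0.    ] r [ 0.0015  0.001  -0.0852] rows 0.5687444441441595
[-0.12061705 -0.03940542  0.43697633]
```

{"method": "step_arm", "body": {
  "steps": [
    {"jaw":0.6,"tx":0,"ty":0,"tz":0,"ax":0,"ay":0,"az":0},
    {"jaw":0.8,"tx":0,"ty":0,"tz":0,"ax":0,"ay":0,"az":0},
    {"jaw":1,"tx":0,"ty":0,"tz":0,"ax":0,"ay":0,"az":0},
    {"jaw":1,"tx":0,"ty":0,"tz":0,"ax":0,"ay":0,"az":0},
    {"jaw":1,"tx":0,"ty":0,"tz":-0.03,"ax":0,"ay":0,"az":0},
    {"jaw":1,"tx":0,"ty":0,"tz":-0.07,"ax":0,"ay":0,"az":0},
    {"jaw":1,"tx":0,"ty":0,"tz":-0.11,"ax":0,"ay":0,"az":0},
    {"jaw":1,"tx":0,"ty":0,"tz":-0.13,"ax":0,"ay":0,"az":0}
  ]
}}

```text
time: 24.1
tool_pos: [0.4601, 0.1506, 0.2381]
ee_rot: [3.135, 0.003, 2.117]
wrist_force: [-0.1, 0.1, 1.1]
width: 0.0933
```

Run:
```python
from h import *
for i in range(2):
  p,d=snap('wrist','w3.png'); W=cloud('wrist',d); m=top(W,(.458,.1505),.122,.006); top(W,(.458,.15),.080,.006)
a=ortho(p,(.458,.1505),.122,half=.05,px=.0002); b=ortho(p,(.458,.1505),.078,half=.05,px=.0002)
cv2.imwrite('pics/o4.png',cv2.resize(np.hstack([a,b]),(800,400))[:,:,::-1])
go(.490,-.2046,.22,150)
```

```text
1308 z 0.1254 [459.5 151.2] [38.  41.9] 32.6
43 z 0.078 [448.9 170.3] [49.  13.2] 29.6
1191 z 0.1203 [457.1 150.6] [37.9 42. ] 35.0
209 z 0.0855 [454.4 154.7] [57.5 48.2] 32.6
24.2 [0.4607 0.1507 0.238 ] [3.133 0.004 2.117] [ 0.6 -0.1  0.1] 0.0937 [ 0.199 -0.07   1.481 -0.     1.721 -0.347]
t [-0.3187 -0.1597  0.0177] r [ 0.0079  0.0057 -0.5007] rows 7.138306536059964
```

View pics/o4.png

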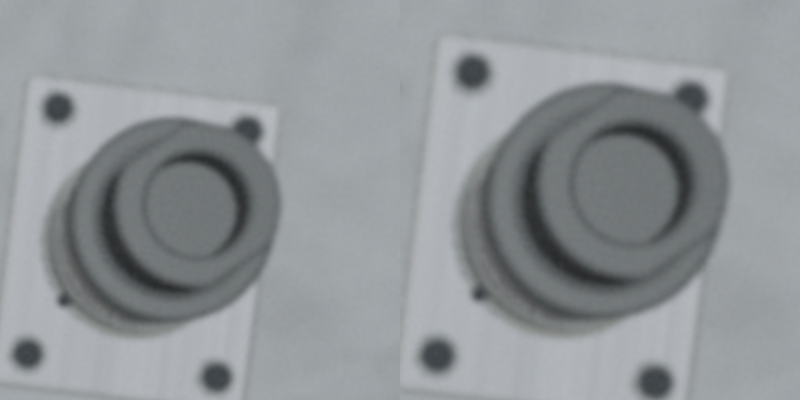

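{"method": "step_arm", "body": {
  "steps": [
    {"jaw":1,"tx":-0.3187,"ty":-0.1597,"tz":0.015,"ax":0.007,"ay":0.005,"az":-0.5},
    {"jaw":1,"tx":-0.3187,"ty":-0.1597,"tz":0.015,"ax":0.007,"ay":0.005,"az":-0.5},
    {"jaw":1,"tx":-0.3187,"ty":-0.1597,"tz":0.015,"ax":0.007,"ay":0.005,"az":-0.5},
    {"jaw":1,"tx":-0.3187,"ty":-0.1597,"tz":0.015,"ax":0.007,"ay":0.005,"az":-0.5},
    {"jaw":1,"tx":-0.3187,"ty":-0.1597,"tz":0.015,"ax":0.007,"ay":0.005,"az":-0.5},
    {"jaw":1,"tx":-0.3187,"ty":-0.1597,"tz":0.015,"ax":0.007,"ay":0.005,"az":-0.5},
    {"jaw":1,"tx":-0.3187,"ty":-0.1597,"tz":0.015,"ax":0.007,"ay":0.005,"az":-0.5},
    {"jaw":1,"tx":-0.3187,"ty":-0.1597,"tz":0.015,"ax":0.007,"ay":0.005,"az":-0.5}
  ]
}}

```text
time: 25.0
tool_pos: [0.4887, -0.2077, 0.2196]
ee_rot: [-3.141, -0.003, 2.614]
wrist_force: [0.4, -0.2, 0.3]
width: 0.0938
```

{"method": "step_arm", "body": {
  "steps": [
    {"jaw":1,"tx":0,"ty":0,"tz":0,"ax":0,"ay":0,"az":0},
    {"jaw":1,"tx":0,"ty":0,"tz":0,"ax":0,"ay":0,"az":0}
  ]
}}

```text
time: 25.2
tool_pos: [0.4877, -0.2076, 0.2169]
ee_rot: [3.141, -0.008, 2.612]
wrist_force: [0.1, -0.0, -0.3]
width: 0.0944
```

Run:
```python
from h import *
for i in range(3):
  p,d=snap('wrist'); W=cloud('wrist',d); m=top(W,(.490,-.2046),.055)
go(.490,-.2046,.10,149.5)
```

```text
1570 z 0.0567 [ 491.5 -204.4] [51.1 57.5] 61.4
1575 z 0.0566 [ 491.9 -204.7] [51.  58.2] 59.0
1585 z 0.0564 [ 491.5 -204.9] [52.  57.6] 59.2
25.35 [ 0.4886 -0.2062  0.219 ] [ 3.141 -0.005  2.615] [ 0.5 -0.1  0.2] 0.0942 [-0.506  0.046  1.404  0.     1.697 -1.551]
t [-0.001   0.0021  0.119 ] r [ 0.0002 -0.0045  0.0062] rows 2.381233709949914
```

{"method": "step_arm", "body": {
  "steps": [
    {"jaw":1,"tx":-0.001,"ty":0.0021,"tz":0.05,"ax":0,"ay":-0.0045,"az":0},
    {"jaw":1,"tx":-0.001,"ty":0.0021,"tz":0.09,"ax":0,"ay":-0.0045,"az":0},
    {"jaw":1,"tx":-0.001,"ty":0.0021,"tz":0.119,"ax":0,"ay":-0.0045,"az":0},
    {"jaw":1,"tx":-0.001,"ty":0.0021,"tz":0.119,"ax":0,"ay":-0.0045,"az":0}
  ]
}}

```text
time: 25.75
tool_pos: [0.487, -0.2013, 0.0951]
ee_rot: [3.141, -0.01, 2.618]
wrist_force: [0.8, 0.6, 0.2]
width: 0.0938
```

Run:
```python
from h import *
go(.4905,-.2046,.0325,149.7)
```

```text
25.75 [ 0.487  -0.2013  0.0951] [ 3.141 -0.01   2.618] [0.8 0.6 0.2] 0.0938 [-0.5    0.098  1.597  0.     1.457 -1.547]
t [-0.0053 -0.0011  0.0626] r [ 0.0002 -0.0102  0.005 ] rows 1.2562828116381102
```

{"method": "step_arm", "body": {
  "steps": [
    {"jaw":1,"tx":-0.0045,"ty":-0.001,"tz":0.025,"ax":0,"ay":-0.009,"az":0.003},
    {"jaw":1,"tx":-0.0045,"ty":-0.001,"tz":0.05,"ax":0,"ay":-0.009,"az":0.003},
    {"jaw":1,"tx":-0.0045,"ty":-0.001,"tz":0.062,"ax":0,"ay":-0.009,"az":0.003},
    {"jaw":0.62,"tx":-0.0045,"ty":-0.001,"tz":0.062,"ax":0,"ay":-0.009,"az":0.003},
    {"jaw":0.62,"tx":-0.0045,"ty":-0.001,"tz":0.062,"ax":0,"ay":-0.009,"az":0.003},
    {"jaw":0.62,"tx":-0.0045,"ty":-0.001,"tz":0.062,"ax":0,"ay":-0.009,"az":0.003}
  ]
}}

```text
time: 26.35
tool_pos: [0.4913, -0.2047, 0.0353]
ee_rot: [3.141, 0.003, 2.615]
wrist_force: [0.6, -0.4, -0.4]
width: 0.073
```

Run:
```python
from h import *
go(.4905,-.2046,.0325,149.7)
```

```text
26.35 [ 0.4913 -0.2047  0.0353] [3.141e+00 3.000e-03 2.615e+00] [ 0.6 -0.4 -0.4] 0.073 [-0.501  0.151  1.664  0.     1.324 -1.546]
t [ 0.0008 -0.0003  0.0028] r [0.0003 0.0027 0.0023] rows 0.05862432626866615
```

{"method": "step_arm", "body": {
  "steps": [
    {"jaw":0.3,"tx":0.0005,"ty":0,"tz":0.002,"ax":0,"ay":0.002,"az":0},
    {"jaw":0.3,"tx":0.0005,"ty":0,"tz":0.002,"ax":0,"ay":0.002,"az":0},
    {"jaw":0.3,"tx":0.0005,"ty":0,"tz":0.002,"ax":0,"ay":0.002,"az":0},
    {"jaw":0.3,"tx":0.0005,"ty":0,"tz":0.002,"ax":0,"ay":0.002,"az":0},
    {"jaw":0.3,"tx":0.0005,"ty":0,"tz":0.002,"ax":0,"ay":0.002,"az":0},
    {"jaw":0.3,"tx":0.0005,"ty":0,"tz":0.002,"ax":0,"ay":0.002,"az":0}
  ]
}}

```text
time: 26.95
tool_pos: [0.4912, -0.2048, 0.034]
ee_rot: [3.141, 0.002, 2.615]
wrist_force: [-1.4, 0.2, 4.4]
width: 0.0521
```

Run:
```python
from h import *
go(.4905,-.2046,.0325,149.7)
```

```text
26.95 [ 0.4912 -0.2048  0.034 ] [3.141e+00 2.000e-03 2.615e+00] [-1.4  0.2  4.4] 0.0521 [-0.502  0.153  1.664  0.     1.322 -1.546]
t [ 0.0007 -0.0002  0.0015] r [0.0002 0.0019 0.0022] rows 0.03337306710150792
```

{"method": "step_arm", "body": {
  "steps": [
    {"jaw":0.3,"tx":0,"ty":0,"tz":-0.03,"ax":0,"ay":0,"az":0},
    {"jaw":0.3,"tx":0,"ty":0,"tz":-0.07,"ax":0,"ay":0,"az":0},
    {"jaw":0.3,"tx":0,"ty":0,"tz":-0.1,"ax":0,"ay":0,"az":0},
    {"jaw":0.3,"tx":0,"ty":0,"tz":-0.1,"ax":0,"ay":0,"az":0}
  ]
}}

```text
time: 27.35
tool_pos: [0.4935, -0.2059, 0.1386]
ee_rot: [3.141, 0.011, 2.615]
wrist_force: [0.7, -0.1, -0.7]
width: 0.0515
```

Run:
```python
from h import *
s=go(.507,-.347,.13,149.7)
p,d=snap('side','sd3.png'); print(proj('side',[.507,-.347,.02]),proj('side',[.458,.15,.06]))
W=cloud('side',d); top(W,(.458,.15),.122,.006,.06)
```

```text
27.35 [ 0.4935 -0.2059  0.1386] [3.141 0.011 2.615] [ 0.7 -0.1 -0.7] 0.0515 [-0.502  0.072  1.536  0.     1.523 -1.546]
t [-0.0824 -0.1152  0.0094] r [0.0006 0.0109 0.0023] rows 2.839156529388742
[348.80677831 202.6859365 ] [376.165497   281.85914721]
263 z 0.1224 [458.5 152.8] [38.3 45.1] 28.8
```

{"method": "step_arm", "body": {
  "steps": [
    {"jaw":0.3,"tx":-0.02,"ty":-0.03,"tz":0,"ax":0,"ay":0,"az":0},
    {"jaw":0.3,"tx":-0.05,"ty":-0.07,"tz":0,"ax":0,"ay":0,"az":0},
    {"jaw":0.3,"tx":-0.0824,"ty":-0.1152,"tz":0,"ax":0,"ay":0.009,"az":0},
    {"jaw":0.3,"tx":-0.0824,"ty":-0.1152,"tz":0.01,"ax":0,"ay":0.009,"az":0},
    {"jaw":0.3,"tx":-0.0824,"ty":-0.1152,"tz":0.04,"ax":0,"ay":0.009,"az":0},
    {"jaw":0.3,"tx":-0.0824,"ty":-0.1152,"tz":0.07,"ax":0,"ay":0.009,"az":0},
    {"jaw":0.3,"tx":-0.0824,"ty":-0.1152,"tz":0.07,"ax":0,"ay":0.009,"az":0}
  ]
}}

```text
time: 28.1
tool_pos: [0.5012, -0.3423, 0.0571]
ee_rot: [3.138, -0.02, 2.615]
wrist_force: [0.3, 0.8, -1.7]
width: 0.052
```

Run:
```python
from h import *
go(.507,-.347,.048,149.7)
```

```text
28.1 [ 0.5012 -0.3423  0.0571] [ 3.138 -0.02   2.615] [ 0.3  0.8 -1.7] 0.052 [-0.693  0.304  1.431  0.     1.426 -1.737]
t [-0.0075 -0.0012  0.0089] r [ 0.0035 -0.0196  0.0021] rows 0.23497855428829403
```

{"method": "step_arm", "body": {
  "steps": [
    {"jaw":0.3,"tx":-0.006,"ty":-0.001,"tz":-0.002,"ax":0.002,"ay":-0.018,"az":0},
    {"jaw":0.3,"tx":-0.006,"ty":-0.001,"tz":-0.002,"ax":0.002,"ay":-0.018,"az":0},
    {"jaw":0.3,"tx":-0.006,"ty":-0.001,"tz":-0.002,"ax":0.002,"ay":-0.018,"az":0}
  ]
}}

```text
time: 28.4
tool_pos: [0.5066, -0.3464, 0.0603]
ee_rot: [3.14, 0.001, 2.615]
wrist_force: [-0.3, -0.3, -1.2]
width: 0.0521
```

Run:
```python
from h import *
go(.507,-.347,.048,149.7)
```

```text
28.4 [ 0.5066 -0.3464  0.0603] [3.140e+00 1.000e-03 2.615e+00] [-0.3 -0.3 -1.2] 0.0521 [-6.930e-01  3.010e-01  1.428e+00  1.000e-03  1.412e+00 -1.737e+00]
t [-0.0006 -0.0004  0.0123] r [0.0012 0.0006 0.0025] rows 0.24657522509012333
```

{"method": "step_arm", "body": {
  "steps": [
    {"jaw":0.3,"tx":-0.0005,"ty":0,"tz":0.004,"ax":0,"ay":0,"az":0},
    {"jaw":0.3,"tx":-0.0005,"ty":0,"tz":0.008,"ax":0,"ay":0,"az":0},
    {"jaw":0.3,"tx":-0.0005,"ty":0,"tz":0.011,"ax":0,"ay":0,"az":0},
    {"jaw":0.3,"tx":-0.0005,"ty":0,"tz":0.0125,"ax":0,"ay":0,"az":0},
    {"jaw":0.3,"tx":-0.0005,"ty":0,"tz":0.013,"ax":0,"ay":0,"az":0},
    {"jaw":0.3,"tx":-0.0005,"ty":0,"tz":0.013,"ax":0,"ay":0,"az":0}
  ]
}}

```text
time: 29.0
tool_pos: [0.5071, -0.3466, 0.048]
ee_rot: [3.14, 0.001, 2.615]
wrist_force: [-2.0, 2.1, 3.9]
width: 0.0518
```

Contact at the floor height expected (0.048). Release and rise.

{"method": "step_arm", "body": {
  "steps": [
    {"jaw":0.7,"tx":0,"ty":0,"tz":0,"ax":0,"ay":0,"az":0},
    {"jaw":1,"tx":0,"ty":0,"tz":0,"ax":0,"ay":0,"az":0},
    {"jaw":1,"tx":0,"ty":0,"tz":0,"ax":0,"ay":0,"az":0},
    {"jaw":1,"tx":0,"ty":0,"tz":0,"ax":0,"ay":0,"az":0},
    {"jaw":1,"tx":0,"ty":0,"tz":-0.04,"ax":0,"ay":0,"az":0},
    {"jaw":1,"tx":0,"ty":0,"tz":-0.09,"ax":0,"ay":0,"az":0},
    {"jaw":1,"tx":0,"ty":0,"tz":-0.14,"ax":0,"ay":0,"az":0},
    {"jaw":1,"tx":0,"ty":0,"tz":-0.18,"ax":0,"ay":0,"az":0}
  ]
}}

```text
time: 29.8
tool_pos: [0.5072, -0.347, 0.2314]
ee_rot: [3.141, 0.004, 2.615]
wrist_force: [1.0, 0.5, -0.5]
width: 0.0939
```

Run:
```python
from h import *
st()
p,d=snap('wrist'); W=cloud('wrist',d); top(W,(.507,-.347),.069)
p2,d2=snap('side','sd4.png'); W=cloud('side',d2); top(W,(.507,-.347),.069,.006); top(W,(.458,.15),.122,.006)
a=cv2.resize(p[120:320,200:460],(520,400)); b=cv2.resize(p2[210:320,300:440],(509,400),interpolation=cv2.INTER_CUBIC); 
cv2.imwrite('pics/f1.png',cv2.resize(np.hstack([a,b]),(800,311))[:,:,::-1])
for q in ['label_roll','gauge_block','flip_cap']:
  for r in silhouettes('side',q): w=W[r['pixels']]; t=w[w[:,2]>np.nanpercentile(w[:,2],98)-.004]; print(q,r['rect'],np.round((t.min(0)+t.max(0))/2,3))
```

```text
29.8 [ 0.5072 -0.347   0.2314] [3.141 0.004 2.615] [ 1.   0.5 -0.5] 0.0939 [-6.930e-01  2.270e-01  1.177e+00  1.000e-03  1.734e+00 -1.737e+00]
1447 z 0.0627 [ 511.1 -349.4] [51.4 58. ] 58.9
188 z 0.069 [ 506.1 -343.6] [57.5 59.6] 52.7
262 z 0.1224 [458.4 153.1] [40.8 42.8] 29.4
label_roll [225.0, 287.4, 266.6, 340.1] [0.682 0.216 0.062]
gauge_block [259.9, 221.0, 282.4, 239.5] [ 0.68  -0.154  0.043]
flip_cap [272.4, 241.4, 288.0, 263.3] [ 0.649 -0.051  0.035]
```

View pics/f1.png

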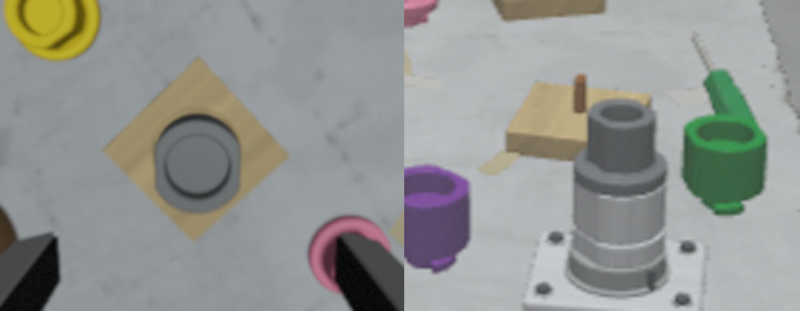

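```bash
python3 -c "
from bench import *
print(close_job())"
```

```text
the job is handed in; nothing more can be done
None
```

The changeover is done and handed in at about 30 s of the 131 s allowed. I unlocked the wide nest and stood it on the free bench. I then locked the riser in the base and the small nest on the riser, and moved the wide nest into the recess block.

**Last checks**
- **Stack:** the side camera puts its top at 0.1224 m, against 0.122 m expected. The wrist torque rose to 0.23 N·m (riser) and 0.44 N·m (small nest), so I take both to be at their stops.
- **Wide nest:** it stands upright in the recess with its top at 0.069 m, as expected.
- **Bystanders:** the label roll, gauge and cap are where they started, within 2 mm.

**Disagreements**
- **Lock angles:** the riser's measured angle is about 2° past the base's nominal lock line, and the small nest's about 3–5° past. I put this down to play at the stops, since the torque showed them reached.
- **Wrist camera heights:** single wrist-camera height readings were off by up to about 6 mm. For the final heights I relied on the side camera and the contact heights.

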